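# Tug-test the end plugs of the tail blocks

### The job

Check the end plugs of the waiting tail blocks, one block at a time from the left of the row to the right as the robot sees it: set the block on the sloping board with its plug out through the gap between the cleats, so that it slides down into the low corner, let go of it, then pinch the plug and tug it straight out along its axis with about 12 newtons, never over 20, and hold the pull for half a second. If the plug holds, lay the block flat in the tray; if it creeps out by more than 5 mm it is loose, so put the block in the deep box. Leave everything else on the bench where it is.

Things in the scene. Friction and masses are not known exactly. Their poses are not given: they have to be found in the camera images.
- block_1: Block 1, leftmost (largest y) place of the waiting row beyond the sloping board; may be absent. Pale wooden tail block, 50 mm along its x, 64 mm wide (y), 40 mm high, 80 to 150 g; origin at the centre of its underside, z up. A black end plug sticks out of the middle of its -x face (which about faces the robot in the row), axis along x, 20 mm above the underside.
- plug_1 (a joint): How far plug 1 is drawn out of its block (along the block's -x), m; 0 = home, at most 0.014. A tight plug sits in a rubber sleeve: it gives 1 mm per 4 N and springs back (12 N = 3 mm). A loose plug creeps out at about 3 N, stays where it is drawn to, stops at 14 mm. All look alike, any may be of either kind; only a tug tells.
- sleeve_1 (a joint): How far the rubber sleeve that holds plug 1 is dragged out of the block, m: 0 = home. A pull of over 22 N on the plug drags it out, which spoils the block.
- block_2: Block 2, second from the left place of the waiting row beyond the sloping board; may be absent. Same shape and axes as block 1. The plug of every block, as it stands when home: a neck 12 mm in diameter runs 46 mm out from the face, then a flange 22 mm in diameter and 7 mm thick ends it 53 mm out. A good place to pinch is 30 mm out (block frame x -55, y 0, z 20 mm).
- plug_2 (a joint): The same for plug 2.
- sleeve_2 (a joint): The same for block 2.
- block_3: Block 3, third from the left place of the waiting row beyond the sloping board; may be absent. Same shape, axes and plug as blocks 1 and 2.
- plug_3 (a joint): The same for plug 3.
- sleeve_3 (a joint): The same for block 3.
- block_4: Block 4, rightmost (smallest y) place of the waiting row beyond the sloping board; may be absent. Same shape, axes and plug as blocks 1 and 2.
- plug_4 (a joint): The same for plug 4.
- sleeve_4 (a joint): The same for block 4.
- slope: The sloping checking board: white, waxed, face 98 mm (x) by 104 mm (y). Origin on the face in its low corner, 48 mm above the bench, where the inner faces of the dark stops meet; x runs uphill, away from the robot; y uphill to the left; z out of the face. It rises 25 deg along x and 12 along y (28 in all), so that a block let go on it slides into the corner.
- slope_gap (a point): Middle of the gap between the two dark cleats, on the face's low edge (board frame x 0, y 37 mm). The cleats stand along x = 0: 26 mm high, 14 mm thick (x -14 to 0); the gap is open upwards and runs from y 17 to 57 mm. A side fence 8 mm high, 14 mm thick stands along y = 0. Beyond the cleats (x below -14 mm) is free air.
- slope_home (a point): Where the origin of a block at home in the corner lies: board frame x 25, y 32, z 0 mm, the block's axes parallel to the board's, its plug out through the gap with the cleats beside the first 14 mm of neck. Let go 18 to 28 mm farther in x and 2 to 6 mm farther in y, plug in the gap, a block slides home by itself (nearer the cleats it may stop short of the fence).
- tray_in (a point): Centre of the inner floor of the flat plywood tray (for blocks with tight plugs): inside 140 mm (its x) by 220 mm (its y), walls 6 mm thick, rim 20 mm above the bench, floor 6 mm above it.
- crate_in (a point): Centre of the inner floor of the deep wooden box (for blocks with loose plugs): inside 140 mm (its x) by 220 mm (its y), walls 6 mm thick, rim 55 mm above the bench, floor 6 mm above it. Tray and box may change sides.
- sanding_block: Bystander: sanding block, 90 x 50 x 29 mm; origin at its underside. Not to be moved.
- block_plane: Bystander: small iron block plane, 120 x 42 x 40 mm; origin at its underside. Not to be moved.
- glue: Bystander: white glue bottle, 54 mm across, 150 mm high; origin at its underside. Not to be moved.
- mallet: Bystander: hammer lying down; origin at its underside. Not to be moved.
- turnscrew: Bystander: screwdriver lying down; origin at its underside. Not to be moved.
- rule: Bystander: steel rule, 200 x 28 x 4 mm; origin at its underside. Not to be moved.
There are look-alikes about, which are no part of the job. Leave any blue, green or yellow look-alike of the block_2 alone.

How it is judged:
By the outcome, as a careful person would: the job done as asked, in the order asked, and still so for the second after the job is handed in, with the robot touching nothing.
Of block_1, block_2, block_3, block_4 only 2 to 3 are there at a start; the rules pass over those that are not, and their reading is None.
At some moment in a run one of block_1, block_2, block_3, block_4 may be knocked a few centimetres aside while the robot is not near it.
It also fails if it takes over 210 s, if anything falls off the work surface, if the arm or the gripper's body presses on something with over 40 N, if the wrist force passes 120 N, or if a joint passes its speed limit or range.

### The arm

A 6-joint arm with a two-finger parallel gripper is mounted at the origin on the work surface. World frame = base frame: x ahead of the robot, y to its left, z up, the work surface at z = 0. Lengths are in m, angles in degrees, forces in N, time in s.
With the tool pointing down it reaches from about 0.25 to 0.725 m from the base axis. Payload 9.7 kg.
Tool frame: the origin (TCP) lies between the finger pads; the fingertips stand 22 mm ahead of it and the grasp point (between the pads) lies 3 mm ahead of it; z points along the fingers, y is the line along which they close (so a half turn about z gives the same grasp; the last joint's range is limited). The gripper opens to 85 mm and grips with 20 to 120 N. Pads are 22 mm wide; open, the fingers measure 114 mm over their backs; the gripper's body (76 mm by 85 mm) begins 54 mm behind the grasp point. The pads swing forward as they close: fully open they stand 13 mm farther back than shut.
Start: joints at [68.125, 4.979, 10.078, 95.1, 0, 90], TCP at [0.205, 0.51, 0.228] pointing down, gripper open.
Joint ranges: [-179.16, 179.16], [-48.56, 103.87], [-65.8, 70.77], [-126.05, 130.52], [-82.76, 87.17], [-180, 180]. Speed limits (degrees/s): [127.2, 127.2, 147.25, 180, 180, 180].

### API

Orientations are given as [roll, pitch, yaw] about the fixed x, y, z axes, in that order (R = Rz(yaw) Ry(pitch) Rx(roll)).
In Python, from workcell import bot, viewer, finder gives the robot as it stands.
- The arm moves only by the tool move_arm, never from a script. Its arguments are lists of equal length, an entry for each row: "offset": the shift along the tool's x, y, z in cm, a list of three; "twist": the turn, a rotation vector about the tool's x, y, z in rad, a list of three; "grip": the opening, from 0 (shut) to 1 (fully open). In form: {"offset": [[x, y, z], ...], "twist": [[ax, ay, az], ...], "grip": [grip, ...]}. A call has 1 to 5 rows; each row shifts and turns the commanded pose from where the row before left it, along the tool's axes as they then stand; what a row does not reach is not made up. A row lasts 1/10 s, in which the tool goes at most 50 mm and 8.59 degrees, less where a joint would pass 70% of its speed; a pose out of reach is approached as far as the arm can. A call is refused whole if a number of a shift passes 5 or a number of a turn 0.15, either way. A call with a gripper value outside its range is refused whole. The fingers move at their own pace and stop on an object; "force" is the grip in N (left out, the last holds). Time passes only in rows, so rows that do not move let the fingers close. It gives the time, the measured TCP pose, the force, the opening and the grip force at its end, in the units of the state.
- bot.get_obs(): the state, without advancing time (a new reading comes with each control period).
- viewer.camera(name): name is "scene" or "top" or "wrist"; returns a dict with "color" (420x560x3 uint8, red, green, blue), "depth" (420x560 float32, m along the optical axis (not along the pixel's ray), 0 where there is no reading), "vfov" (degrees; the focal length in pixels is half the picture's height over the tangent of half this angle, whatever the lens; pixels are square), "cx", "cy" (the principal point, pixels), "position" and "attitude" of the camera in the world; the wrist camera has in their place "tool_from_camera" (4x4, takes a point from camera to tool coordinates, whose origin is the TCP and whose axes are the flange's). Camera axes: x right, y down, z forward; pixel columns grow to the right and rows downward; lengths in m; the calibration is good to about 2 mm. The wrist camera is an equidistant fisheye: a pixel r from the principal point sees the ray r / f radians off the axis. A picture is of the moment at which its call begins: read the wrist's pose just before it.
- bot.job_done(): hands the job in; it is judged then, once.
Trained networks look in a picture, given as the dict that the camera call returned (one of the last four; its "shot" number tells which), for a name from the list of things; names that differ only in an ending like _2 or _b are one class to them, and where a whole thing is asked for, a point or a joint stands for the part that bears it (a point fixed in the world has none). Each returns a list of dicts, best first, with "p" (0 to 1); they miss things now and then, are a little off and sometimes report something else, mostly with a low value. They report only what shows in the picture. A call takes as long as a camera call. They do not tell look-alikes from the thing itself.
- finder.boxes_of(picture, thing): "position" ([column, row] in pixels, amid what is visible of it).
- finder.pinpoint(picture, thing): "position" ([column, row] in pixels: a listed point, or the origin of a listed thing).
The state is a dict: "time": time; "q": joint angles; "qd": joint speeds; "joint_efforts": joint torques, N m; "ee_pos": TCP position; "tcp_rot": TCP orientation; "wrist_force": force on the tool from outside, world axes, zero at the start; "torque": the same for the moment, N m; "opening": finger opening in m; "grasp_force": force on a finger pad.
Only numpy, scipy, OpenCV 4.12 (cv2) and the standard library are available. Lean on these libraries where they do the work, as an engineer would, in place of code of your own. Each camera call takes 0.05 s, during which the arm holds its last target. There are 200 camera calls.

## Working session

There is one attempt and no reset: what is moved stays moved. The work goes in short steps, Python scripts to look and compute and a tool call to move; the robot and the scene stay as the last step left them, time stands still between calls to the robot, and variables do not carry over. Pictures are saved under pics/ and viewed, at most 14 in all, crops included, and the job is handed in when it is done.

Besides the shell and the picture viewer there is one more tool, called after "Emit:" in YAML: its name, and indented under it one key for each argument. move_arm: Moves the arm, as the interface text tells. Its arguments: {"type":"object","properties":{"offset":{"type":"array","items":{"type":"array","items":{"type":"number"}}},"twist":{"type":"array","items":{"type":"array","items":{"type":"number"}}},"grip":{"type":"array","items":{"type":"number"}},"force":{"type":"number"}},"required":["offset","twist","grip"]}

```bash
mkdir -p pics
cat > h.py <<'E'
import numpy as np, cv2
from scipy.spatial.transform import Rotation as R
from workcell import bot, viewer, finder
def shot(n,save=None):
    o=bot.get_obs(); p=viewer.camera(n)
    if save: cv2.imwrite('pics/'+save,p['color'][:,:,::-1])
    p['obs']=o; return p
def att(a):
    a=np.array(a,float)
    if a.shape==(3,3): return a
    if a.size==4: return R.from_quat(a).as_matrix()
    return R.from_euler('xyz',a,degrees=True).as_matrix()
def world(p,c,r,d=None,z=None):
    f=210/np.tan(np.radians(p['vfov']/2)); u=np.array([c-p['cx'],r-p['cy']])
    if 'tool_from_camera' in p:
        rr=np.hypot(*u); th=rr/f; s=np.tan(th)/max(rr,1e-9); ray=np.array([u[0]*s,u[1]*s,1])
        T=np.array(p['tool_from_camera']); W=np.eye(4); W[:3,:3]=att(p['obs']['tcp_rot']); W[:3,3]=p['obs']['ee_pos']; T=W@T
        Rm,t=T[:3,:3],T[:3,3]
    else:
        ray=np.array([u[0]/f,u[1]/f,1]); Rm,t=att(p['attitude']),np.array(p['position'])
    w=Rm@ray
    if z is not None: return t+w*(z-t[2])/w[2]
    if d is None: d=float(p['depth'][int(round(r)),int(round(c))])
    return t+w*d
E
python3 - <<'E'
from h import *
for n in ['top','scene']:
    p=shot(n,n+'0.png'); print(n,p['vfov'],p['position'],p['attitude'],p['cx'],p['cy'])
    for t in ['block_1','slope','slope_gap','slope_home','tray_in','crate_in','sanding_block','block_plane','glue','mallet','turnscrew','rule']:
        for k in ('boxes_of','pinpoint'):
            try: L=getattr(finder,k)(p,t)
            except Exception as e: print(t,k,e); continue
            for q in L[:6]:
                c,r=q['position']; print(t,k,round(q['p'],2),np.round([c,r]),np.round(world(p,c,r),3))
print(bot.get_obs())
E
```

```text
top 48.928668759862575 [0.38014124 0.04509911 1.44367713] [-174.16763183   -1.05636956  -90.50447847] 280.94710810589453 210.16599449183622
block_1 boxes_of 0.94 [264. 163.] [0.668 0.068 0.042]
block_1 boxes_of 0.94 [354. 172.] [ 0.64  -0.208  0.042]
block_1 boxes_of 0.88 [221. 177.] [0.626 0.201 0.041]
block_1 boxes_of 0.86 [264. 271.] [0.34  0.071 0.044]
block_1 boxes_of 0.73 [201. 306.] [0.238 0.26  0.042]
block_1 pinpoint 0.92 [264. 272.] [0.335 0.07  0.038]
block_1 pinpoint 0.72 [261. 163.] [0.671 0.078 0.041]
block_1 pinpoint 0.7 [223. 181.] [0.614 0.194 0.04 ]
block_1 pinpoint 0.66 [198. 306.] [0.238 0.268 0.035]
block_1 pinpoint 0.55 [352. 172.] [ 0.64  -0.202  0.041]
block_1 pinpoint 0.47 [177. 165.] [0.666 0.336 0.034]
slope boxes_of 0.67 [288. 214.] [ 0.507 -0.003  0.077]
slope pinpoint 0.92 [307. 228.] [ 0.466 -0.06   0.067]
slope pinpoint 0.58 [373. 231.] [ 0.459 -0.27   0.009]
slope_gap boxes_of 0.62 [294. 215.] [ 0.504 -0.02   0.07 ]
slope_gap boxes_of 0.16 [194. 132.] [0.748 0.272 0.117]
slope_gap pinpoint 0.61 [295. 227.] [ 0.471 -0.023  0.056]
slope_gap pinpoint 0.3
[... 3790 characters left out ...]
33 [145. 182.] [ 0.702 -0.357  0.031]
{'time': 2.5, 'q': array([6.81241250e+01, 4.97880377e+00, 1.00788705e+01, 9.51003790e+01,
       6.55768269e-04, 8.99999164e+01]), 'qd': array([ 0.05912327,  0.12752584, -0.03877912, -0.05956098, -0.01716939,
       -0.00689668]), 'joint_efforts': array([-2.06240302e-04, -5.20094740e+01,  4.64855468e+01,  1.72061918e-03,
        4.66151533e-06, -5.22941903e-07]), 'ee_pos': array([0.20492304, 0.51039181, 0.22789095]), 'tcp_rot': array([-1.79999688e+02, -6.55768725e-04,  1.58124209e+02]), 'wrist_force': array([-0.17582641,  0.81133485,  0.85846697]), 'torque': array([-0.0242073 , -0.01174394,  0.00853699]), 'grasp_force': 0.0, 'opening': 0.085522799039407}
```

```bash
python3 -c "
import cv2
a=cv2.imread('pics/top0.png'); cv2.imwrite('pics/top0b.png',cv2.resize(a[95:335,120:440],(800,600),interpolation=2))"
```

```text
(no output)
```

View pics/top0b.png

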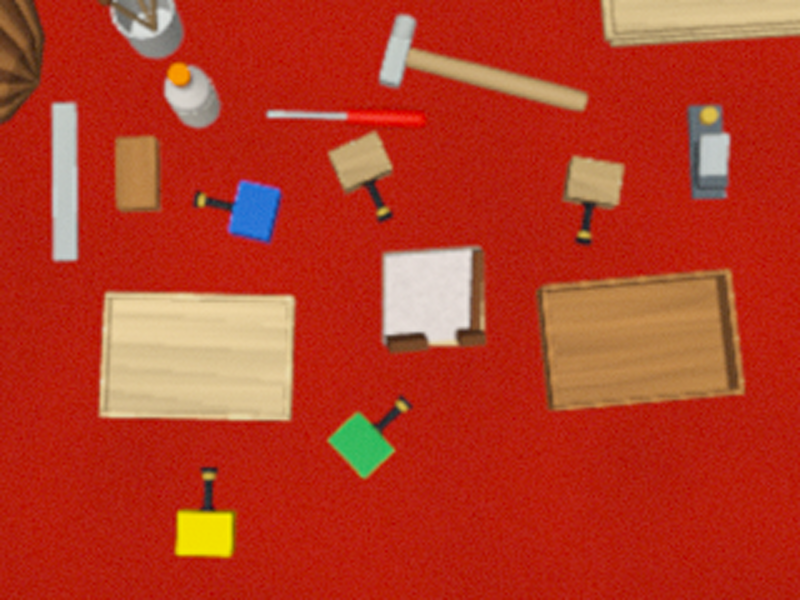

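View pics/scene0.png

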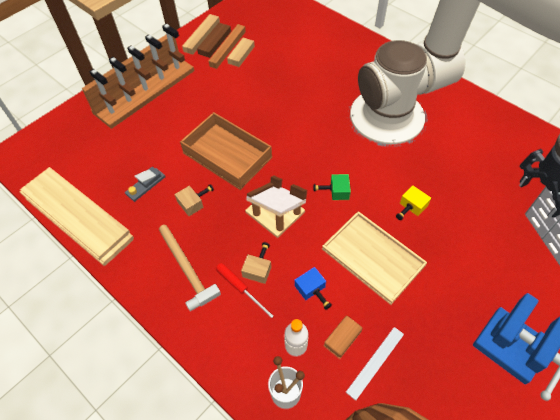

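Candidates in the top picture (full-picture pixels): pale wooden blocks at (264,163) and (354,172). The look-alikes are blue at (221,177), green at (264,271) and yellow at (201,306). By the description, the two pale ones are the job, starting with the left one at about (0.675, 0.07). The tray is on the left (197,237) and the deep box on the right (376,232).

```bash
cat >> h.py <<'E'
def Rt(rpy): return R.from_euler('xyz',rpy,degrees=True)
def plan(p1,r1,step=48,n=None,p0=None,r0=None,grip=None):
    """print rows (cm, rad) from current (or given) pose to p1 with Rotation r1"""
    import json
    o=bot.get_obs(); p=np.array(o['ee_pos'] if p0 is None else p0,float); r=Rt(o['tcp_rot']) if r0 is None else r0
    p1=np.array(p1,float); d=np.linalg.norm(p1-p)*1000; a=(r.inv()*r1).magnitude()
    n=n or max(1,int(np.ceil(max(d/step,a/0.14)))); off=[];tw=[]
    for i in range(n):
        k=n-i; o_=np.round(r.inv().apply((p1-p)/k)*100,2); t=np.round((r.inv()*r1).as_rotvec()/k,3)
        p=p+r.apply(o_/100); r=r*R.from_rotvec(t); off.append(o_.tolist()); tw.append(t.tolist())
    for i in range(0,n,5): print(json.dumps(off[i:i+5]),json.dumps(tw[i:i+5]))
    return p,r
E
python3 - <<'E'
from h import *
plan([0.58,0.03,0.28],Rt([180,0,180]))
E
```

```text
[[-4.05, -2.35, -0.4], [-3.98, -2.47, -0.4], [-3.91, -2.59, -0.4], [-3.84, -2.7, -0.4], [-3.76, -2.81, -0.4]] [[-0.0, -0.0, -0.029], [-0.0, -0.0, -0.029], [-0.0, -0.0, -0.029], [-0.0, -0.0, -0.029], [-0.0, -0.0, -0.03]]
[[-3.67, -2.92, -0.4], [-3.58, -3.02, -0.4], [-3.49, -3.13, -0.4], [-3.4, -3.23, -0.4], [-3.3, -3.33, -0.4]] [[-0.0, -0.0, -0.029], [-0.0, -0.0, -0.03], [-0.0, -0.0, -0.029], [-0.0, -0.0, -0.03], [-0.0, -0.0, -0.029]]
[[-3.2, -3.42, -0.4], [-3.1, -3.52, -0.41], [-2.99, -3.61, -0.4]] [[-0.0, -0.0, -0.03], [-0.0, -0.0, -0.029], [-0.0, -0.0, -0.03]]
```

Emit:
move_arm:
  offset:
    - [-4.05,-2.35,-0.4]
    - [-4.0,-2.45,-0.4]
    - [-3.9,-2.6,-0.4]
    - [-3.85,-2.7,-0.4]
    - [-3.75,-2.8,-0.4]
  twist:
    - [0,0,-0.03]
    - [0,0,-0.03]
    - [0,0,-0.03]
    - [0,0,-0.03]
    - [0,0,-0.03]
  grip: [1,1,1,1,1]

```text
time: 3.0
ee_pos: [0.3505, 0.3245, 0.2482]
tcp_rot: [180.0, 0.0, 166.8]
wrist_force: [1.3, 1.1, 0.3]
opening: 0.0854
grasp_force: 0.0
```

Emit:
move_arm:
  offset:
    - [-3.65,-2.9,-0.4]
    - [-3.6,-3.0,-0.4]
    - [-3.5,-3.15,-0.4]
    - [-3.4,-3.25,-0.4]
    - [-3.3,-3.35,-0.4]
  twist:
    - [0,0,-0.03]
    - [0,0,-0.03]
    - [0,0,-0.03]
    - [0,0,-0.03]
    - [0,0,-0.03]
  grip: [1,1,1,1,1]

```text
time: 3.5
ee_pos: [0.496, 0.14, 0.2683]
tcp_rot: [180.0, 0.0, 175.4]
wrist_force: [0.2, 1.1, -0.2]
opening: 0.0856
grasp_force: 0.0
```

Emit:
move_arm:
  offset:
    - [-3.2,-3.4,-0.4]
    - [-3.1,-3.5,-0.4]
    - [-3.0,-3.6,-0.4]
    - [0,0,0]
    - [0,0,0]
  twist:
    - [0,0,-0.03]
    - [0,0,-0.03]
    - [0,0,-0.02]
    - [0,0,0]
    - [0,0,0]
  grip: [1,1,1,1,1]

```text
time: 4.0
ee_pos: [0.5828, 0.0313, 0.2793]
tcp_rot: [180.0, -0.1, 179.8]
wrist_force: [-0.0, 0.3, 0.1]
opening: 0.0854
grasp_force: 0.0
```

```bash
cat > look.py <<'E'
from h import *
import sys
p=shot('wrist',sys.argv[1]); o=p['obs']; print(o['time'],o['ee_pos'],o['tcp_rot'],np.round(o['q'],1),p['vfov'],p['cx'],p['cy'])
for t in sys.argv[2:]:
    for q in finder.pinpoint(p,t)[:3]:
        c,r=q['position']; print(t,round(q['p'],2),np.round([c,r]),np.round(world(p,c,r),3))
# cloud
h,w=p['depth'].shape; C,Rr=np.meshgrid(np.arange(w),np.arange(h))
f=210/np.tan(np.radians(p['vfov']/2)); u=np.stack([C-p['cx'],Rr-p['cy']],-1); rr=np.hypot(u[...,0],u[...,1]); s=np.tan(np.minimum(rr/f,1.4))/np.maximum(rr,1e-9)
ray=np.dstack([u*s[...,None],np.ones((h,w))])*p['depth'][...,None]
T=np.array(p['tool_from_camera']); P=(ray@T[:3,:3].T+T[:3,3])@att(o['tcp_rot']).T+o['ee_pos']
np.savez('w.npz',P=P,col=p['color'],d=p['depth'])
E
python3 look.py w1.png block_1 slope slope_gap slope_home; python3 -c "
import numpy as np
z=np.load('w.npz');P=z['P'];c=z['col'].astype(int)
print('bench z',np.median(P[...,2][(c[...,0]>140)&(c[...,1]<60)&(z['d']>0)]))"
```

```text
4.0 [0.58281948 0.03129455 0.27925335] [ 1.79993561e+02 -6.67795616e-02  1.79770588e+02] [  3.1  11.4  23.1 101.7   0.    3.3] 65.70646984690485 285.05487981161957 210.49767022353973
block_1 0.97 [405. 199.] [0.614 0.184 0.041]
block_1 0.69 [121. 221.] [ 0.643 -0.197  0.04 ]
slope 0.6 [205.  86.] [ 0.475 -0.062  0.049]
slope_gap 0.56 [232.  83.] [ 0.473 -0.029  0.056]
slope_gap 0.52 [436. 282.] [0.742 0.255 0.038]
slope_home 0.69 [229. 100.] [ 0.493 -0.031  0.064]
bench z -0.0003301035716629097
```

View pics/w1.png

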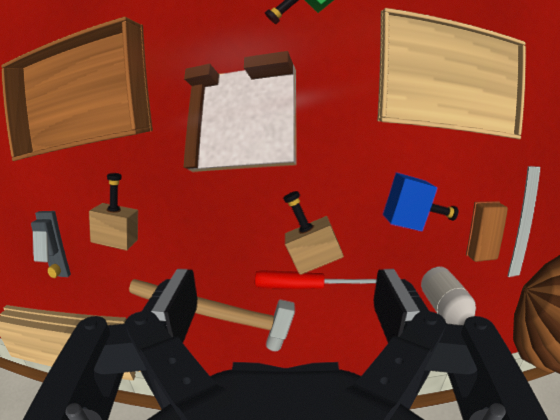

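The wrist view shows the board at (245,115), block A at (313,243), block B at (113,225), the tray at (452,72) and the box at (75,85). Next I fit poses from the depth cloud.

```bash
cat > fit.py <<'E'
from h import *
import sys
def fitblock(guess,z0=0.0,top=0.04):
    """min-area rect of the block's top face: returns centre xy, yaw of block x(using 64/50 sides)"""
    z=np.load('w.npz'); P=z['P']; c=z['col'].astype(int)
    m=(abs(P[...,2]-z0-top)<0.006)&(np.hypot(P[...,0]-guess[0],P[...,1]-guess[1])<0.06)&(c[...,0]>100)&(c[...,1]>80)
    q=P[m][:,:2]
    # drop stray points
    med=np.median(q,0); q=q[np.hypot(*(q-med).T)<0.045]
    (cx,cy),(a,b),ang=cv2.minAreaRect((q*1000).astype(np.float32))
    if a<b: ang+=90   # ang = direction of long side (block y)
    yaw=(ang-90+90)%180-90
    return np.array([cx,cy])/1000,(a,b),yaw,len(q),np.median(P[m][:,2])
def boardR(psi):
    s1,s2=np.sin(np.radians([25,12])); r3=np.array([s1,s2,np.sqrt(1-s1*s1-s2*s2)])
    # rotation with third row r3 and x's horizontal part along psi
    x=np.array([np.sqrt(1-s1**2),0,s1]); y=np.array([0,0,s2]); y[0]=-x[2]*s2/x[0]; y[1]=np.sqrt(1-y[0]**2-s2**2)
    M=np.stack([x,y,np.cross(x,y)],1)
    return R.from_euler('z',psi,degrees=True).as_matrix()@M
if __name__=='__main__':
    for g in ([.675,.072],[.645,-.205]): print(fitblock(g))
    z=np.load('w.npz'); P=z['P']; c=z['col'].astype(int)
    m=(c.min(-1)>140)&(c.max(-1)-c.min(-1)<40)&(abs(P[...,0]-.52)<.09)&(abs(P[...,1]+.01)<.1)&(P[...,2]>.03)&(P[...,2]<.15)
    q=P[m]
    for _ in range(3):
        C=q.mean(0); n=np.linalg.svd(q-C,full_matrices=False)[2][2]; n*=np.sign(n[2]); q=q[abs((q-C)@n)<.003]
    print('plane n',n,len(q),'tilt',np.degrees(np.arccos(n[2])))
    B0=boardR(0); psi=np.degrees(np.arctan2(n[1],n[0])-np.arctan2(B0[1,2],B0[0,2])); print('psi',psi)
    import scipy.optimize as so
    def ext(a):
        v=(q-C)@boardR(a)[:,:2]; return np.ptp(np.percentile(v[:,0],[.5,99.5]))+np.ptp(np.percentile(v[:,1],[.5,99.5]))
    aa=np.arange(-8,8,.25); print('psi by extent',aa[np.argmin([ext((psi+180)%360-180+a) for a in aa])])
    psi=(psi+180)%360-180
    v=(q-C)@boardR(psi); mm=v[(abs(v[:,1])<.02)]; 
    print('edges x',np.percentile(v[:,0],[.2,1,99,99.8]),'y',np.percentile(v[:,1],[.2,1,99,99.8]))
    lo=[]; 
    for t in np.arange(-.035,.04,.01):
        b=v[abs(v[:,1]-t)<.005]; e=v[abs(v[:,0]-t)<.005]; print(round(t,3),np.round([b[:,0].min(),b[:,0].max(),e[:,1].min(),e[:,1].max()],4))
    print('C',C)
    # tray, box
    for nm,g,zr in (('tray',[.443,.273],.02),('box',[.456,-.275],.055)):
        m=(abs(P[...,2]-zr)<.004)&(abs(P[...,0]-g[0])<.12)&(abs(P[...,1]-g[1])<.17)
        (cx,cy),(a,b),ang=cv2.minAreaRect((P[m][:,:2]*1000).astype(np.float32)); print(nm,cx,cy,a,b,ang,m.sum())
E
python3 fit.py
```

```text
(array([0.68390717, 0.06842215]), (50.398494720458984, 63.958736419677734), 23.257667541503906, 1657, np.float64(0.03955706028757955))
(array([ 0.65761963, -0.22281937]), (64.13427734375, 50.92727279663086), -10.33331298828125, 1210, np.float64(0.03946892653596583))
plane n [-0.41548462 -0.2265341   0.88093975] 8010 tilt 28.244067104672247
psi -0.547574436486441
psi by extent -1.25
edges x [-0.06196853 -0.05884218  0.04786918  0.04841192] y [-0.05375705 -0.05272792  0.04943628  0.04983546]
-0.035 [-0.0628  0.0486 -0.054   0.0503]
-0.025 [-0.0636  0.0487 -0.0538  0.05  ]
-0.015 [-0.0639  0.0487 -0.0542  0.0499]
-0.005 [-0.0632  0.0483 -0.054   0.0499]
0.005 [-0.0533  0.0488 -0.0538  0.0498]
0.015 [-0.0495  0.0484 -0.0543  0.0498]
0.025 [-0.0492  0.0484 -0.0541  0.0498]
0.035 [-0.0495  0.0486 -0.0547  0.0497]
C [ 0.51555739 -0.01021887  0.08011715]
tray 444.6622314453125 269.90411376953125 232.95179748535156 152.7110137939453 88.31168365478516 2086
box 459.2337951660156 -272.7056884765625 153.2358856201172 234.35157775878906 4.5706787109375 1997
```

```bash
cat > geo.py <<'E'
from fit import *
psi=-0.8; B=boardR(psi); O=np.array([ 0.51555739,-0.01021887,0.08011715])+boardR(-0.55)@[-.0495,-.054,0]
RB=R.from_matrix(B@np.diag([-1,1,-1.]))
def bp(x,y,z): return O+B@(np.array([x,y,z])/1000)
def down(yaw): return Rt([180,0,180+yaw])
E
python3 - <<'E'
from geo import *
print('O',O)
A=np.array([.6839,.0684]); r=down(23.26)
print('over'); p,q=plan([*A,.10],r); print('down'); p,q=plan([*A,.028],r,p0=p,r0=q,step=30)
E
```

```text
O [ 0.47542779 -0.06239594  0.04797031]
over
[[-2.04, 0.7, 3.61], [-2.08, 0.54, 3.61], [-2.12, 0.37, 3.61], [-2.15, 0.19, 3.61], [-2.15, 0.02, 3.61]] [[-0.0, 0.0, -0.081], [-0.0, 0.0, -0.081], [-0.0, 0.0, -0.081], [-0.0, 0.0, -0.082], [-0.0, 0.001, -0.081]]
down
[[-0.0, -0.0, 2.4], [-0.0, -0.0, 2.4], [-0.0, -0.0, 2.4]] [[-0.0, -0.0, -0.0], [-0.0, -0.0, -0.0], [-0.0, -0.0, -0.0]]
```

Emit:
move_arm:
  offset:
    - [-2.05,0.7,3.6]
    - [-2.1,0.55,3.6]
    - [-2.1,0.35,3.6]
    - [-2.15,0.2,3.6]
    - [-2.15,0,3.6]
  twist:
    - [0,0,-0.081]
    - [0,0,-0.081]
    - [0,0,-0.081]
    - [0,0,-0.082]
    - [0,0,-0.081]
  grip: [1,1,1,1,1]

```text
time: 4.75
ee_pos: [0.6848, 0.0684, 0.099]
tcp_rot: [-180.0, 0.0, -156.6]
wrist_force: [-0.4, 0.1, 0.7]
opening: 0.0852
grasp_force: 0.0
```

Emit:
move_arm:
  offset:
    - [0,0,0]
    - [0,0,0]
  twist:
    - [0,0,0]
    - [0,0,0]
  grip: [1,1]

```text
time: 4.95
ee_pos: [0.6837, 0.0678, 0.0995]
tcp_rot: [180.0, -0.1, -156.8]
wrist_force: [-0.1, 0.7, 0.5]
opening: 0.0856
grasp_force: 0.0
```

```bash
python3 look.py w2.png block_1
python3 - <<'E'
from fit import *
print(fitblock([.684,.068])); o=bot.get_obs(); print(o['ee_pos'],o['tcp_rot'])
E
```

```text
4.95 [0.68369627 0.06778199 0.09951832] [ 1.79971698e+02 -9.29906433e-02 -1.56835213e+02] [  5.7  23.6  18.2  84.7  -0.  -17.5] 65.70646984690485 285.05487981161957 210.49767022353973
block_1 0.93 [452. 207.] [0.622 0.174 0.038]
block_1 0.7 [285. 211.] [0.673 0.062 0.04 ]
block_1 0.7 [18. 74.] [ 0.653 -0.188  0.031]
(array([0.68444653, 0.06806593]), (50.58063507080078, 63.853416442871094), 24.03620719909668, 6420, np.float64(0.03966653040448255))
[0.68463908 0.06734018 0.10232012] [-1.79950474e+02  1.45317348e-01 -1.56869246e+02]
```

View pics/w2.png

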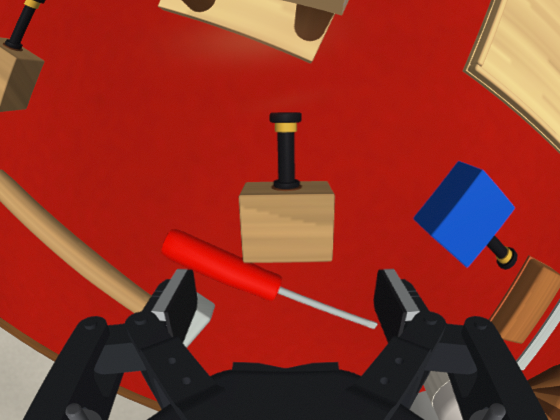

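Run:
```python
from geo import *
z=np.load('w.npz');P=z['P'];r=down(23.7)
for c,rr in ((180,245),(222,267),(270,290),(330,307),(372,325),(287,225),(160,290)): print(c,rr,np.round(P[rr,c],3),np.round(r.inv().apply(P[rr,c]-[.6842,.068,.028])*1000))
```

```text
180 245 [ 0.736 -0.     0.022] [-20. -83.   6.]
222 267 [0.739 0.037 0.024] [-37. -50.   4.]
270 290 [0.743 0.079 0.024] [-58. -14.   4.]
330 307 [0.746 0.135 0.013] [-84.  37.  15.]
372 325 [0.75  0.181 0.014] [-106.   77.   14.]
287 225 [0.681 0.067 0.04 ] [  3.   0. -12.]
160 290 [0.7   0.014 0.132] [   7.  -55. -104.]
```

Emit:
move_arm:
  offset:
    - [0,0,2.4]
    - [0,0,2.4]
    - [0,0,2.4]
    - [0,0,0]
    - [0,0,0]
  twist:
    - [0,0,-0.01]
    - [0,0,0]
    - [0,0,0]
    - [0,0,0]
    - [0,0,0]
  grip: [1,1,1,1,0.6]
  force: 50

```text
time: 5.55
ee_pos: [0.6849, 0.0669, 0.0302]
tcp_rot: [-180.0, 0.1, -156.3]
wrist_force: [0.3, 0.4, 1.1]
opening: 0.0727
grasp_force: 0.0
```

Emit:
move_arm:
  offset:
    - [0,0,0]
    - [0,0,0]
    - [0,0,0]
    - [0,0,0]
    - [0,0,0]
  twist:
    - [0,0,0]
    - [0,0,0]
    - [0,0,0]
    - [0,0,0]
    - [0,0,0]
  grip: [0.5,0.5,0.5,0.5,0.5]
  force: 50

```text
time: 6.05
ee_pos: [0.688, 0.0665, 0.0348]
tcp_rot: [-179.8, 0.5, -156.3]
wrist_force: [-0.2, -3.7, 18.4]
opening: 0.0428
grasp_force: 9.6
```

Run:
```python
from geo import *
o=bot.get_obs(); p=o['ee_pos']; print(p,o['tcp_rot'],o['opening'],o['grasp_force'])
print('lift'); p,q=plan([p[0],p[1],.13],Rt(o['tcp_rot'])); print('over'); p,q=plan(bp(48,36,28+60),RB,p0=p,r0=q); print('down');p,q=plan(bp(48,36,28+4),RB,p0=p,r0=q,step=20)
```

```text
[0.68799218 0.06651324 0.03476195] [-179.76154305    0.54993405 -156.31730437] 0.04279879329813997 9.553594871540554
lift
[[-0.05, -0.02, -4.76], [-0.04, -0.02, -4.76]] [[0.0, 0.0, 0.0], [0.0, 0.0, 0.0]]
over
[[4.73, -0.42, -0.51], [4.62, -0.74, -0.96], [4.44, -1.05, -1.41], [4.21, -1.32, -1.85], [3.9, -1.57, -2.26]] [[-0.027, -0.093, 0.074], [-0.027, -0.093, 0.074], [-0.027, -0.093, 0.074], [-0.026, -0.093, 0.074], [-0.027, -0.093, 0.073]]
down
[[0.0, -0.0, 1.87], [0.0, -0.0, 1.87], [0.0, -0.0, 1.86]] [[0.0, -0.0, 0.0], [0.0, -0.0, 0.0], [0.0, -0.0, 0.0]]
```

```bash
python3 look.py w3.png block_1
```

```text
6.05 [0.68799218 0.06651324 0.03476195] [-179.76154305    0.54993405 -156.31730437] [  5.5  24.2  11.8  77.   -0.1 -18.1] 65.70646984690485 285.05487981161957 210.49767022353973
block_1 0.92 [495. 233.] [0.624 0.173 0.027]
block_1 0.74 [297. 239.] [0.668 0.062 0.039]
```

View pics/w3.png

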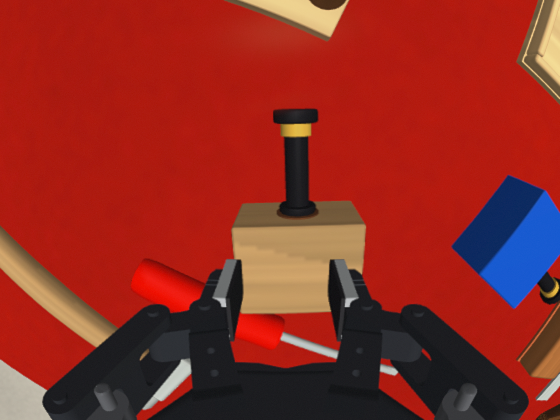

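Run:
```python
from geo import *
z=np.load('w.npz');P=z['P'];o=bot.get_obs();r=Rt(o['tcp_rot'])
for n,c,rr in (('padL',229,280),('padLb',231,315),('Ltip',220,330),('padRtop',345,268),('padRb',343,320),('top',290,240),('topfar',290,308),('topleft',238,250)): print(n,np.round(P[rr,c],3),'tool mm',np.round(r.inv().apply(P[rr,c]-o['ee_pos'])*1000))
```

```text
padL [0.688 0.039 0.062] tool mm [ 10. -25. -28.]
padLb [0.694 0.045 0.077] tool mm [  2. -23. -42.]
Ltip [0.68  0.04  0.104] tool mm [ 17. -21. -70.]
padRtop [0.668 0.085 0.053] tool mm [ 11.  25. -18.]
padRb [0.679 0.086 0.077] tool mm [  0.  22. -42.]
top [0.67 0.06 0.04] tool mm [20.  1. -6.]
topfar [0.706 0.076 0.039] tool mm [-20.   1.  -4.]
topleft [0.685 0.039 0.039] tool mm [ 14. -24.  -5.]
```

Emit:
move_arm:
  offset:
    - [0,0,-2]
    - [0,0,-2]
    - [0,0,-2]
    - [0,0,0]
    - [0,0,0]
  twist:
    - [0,0,0]
    - [0,0,0]
    - [0,0,0]
    - [0,0,0]
    - [0,0,0]
  grip: [0.6,0.75,0.75,0.75,0.75]

```text
time: 6.65
ee_pos: [0.6853, 0.067, 0.0896]
tcp_rot: [-179.9, 0.2, -156.3]
wrist_force: [-0.6, -0.2, -0.2]
opening: 0.064
grasp_force: 0.0
```

```bash
cat > tips.py <<'E'
from geo import *
z=np.load('w.npz');P=z['P'];o=bot.get_obs();r=Rt(o['tcp_rot'])
print(o['ee_pos'],o['tcp_rot'],o['opening'],o['wrist_force'])
Q=r.inv().apply((P-o['ee_pos']).reshape(-1,3))*1000; c=z['col'].reshape(-1,3).astype(int)
for s in (-1,1):
    m=(s*Q[:,1]>8)&(s*Q[:,1]<62)&(abs(Q[:,0])<16)&(Q[:,2]<30)&(c.max(1)-c.min(1)<25)&(z['d'].ravel()>0)
    q=Q[m]; i=np.argsort(-q[:,2])[:6]; print(s,len(q),np.round(q[i]).tolist())
E
python3 look.py w4.png; python3 tips.py; python3 -c "
from fit import *
print(fitblock([.684,.068]))"
```

```text
6.65 [0.6852561  0.06703476 0.08961366] [-1.79949419e+02  1.57216419e-01 -1.56271735e+02] [  5.6  23.5  17.   83.3   0.  -18.1] 65.70646984690485 285.05487981161957 210.49767022353973
[0.68468872 0.06697298 0.08839754] [-1.79982244e+02  5.36465194e-02 -1.56272121e+02] 0.06385160571051164 [-3.50861882e-01 -2.13187379e-04 -3.66410713e-01]
-1 12528 [[2.0, -34.0, -11.0], [-8.0, -34.0, -12.0], [6.0, -34.0, -12.0], [8.0, -34.0, -12.0], [7.0, -34.0, -13.0], [2.0, -34.0, -13.0]]
1 13024 [[1.0, 31.0, -11.0], [8.0, 31.0, -12.0], [6.0, 31.0, -12.0], [7.0, 31.0, -12.0], [0.0, 31.0, -12.0], [-5.0, 31.0, -12.0]]
(array([0.68429388, 0.0711774 ]), (50.88217544555664, 64.10003662109375), 25.413511276245117, 6962, np.float64(0.03961856262674468))
```

View pics/w4.png

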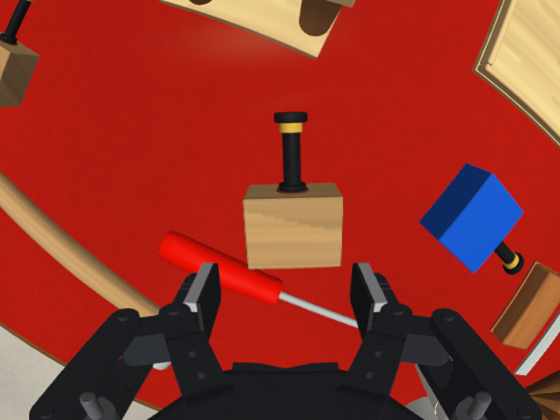

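The tips actually stand about 11 mm behind the reported TCP at a 64 mm opening, shown by both the depth and the contact on the block's top. I'll use that and go lower.

Run:
```python
from geo import *
r=down(25.2); t=np.array([.6843,.0712,.0])+r.apply([0,.001,0])
p,q=plan(t+[0,0,.05],r,n=1);p,q=plan(t,r,n=2,p0=p,r0=q)
```

```text
[[-0.13, 0.5, 3.84]] [[-0.0, 0.001, -0.026]]
[[0.0, 0.0, 2.5], [0.0, 0.01, 2.5]] [[-0.0, -0.0, 0.0], [-0.0, -0.0, 0.0]]
```

Emit:
move_arm:
  offset:
    - [-0.1,0.5,0]
    - [0,0,0]
    - [0,0,0]
    - [0,0,2.5]
    - [0,0,2.5]
  twist:
    - [0,0,-0.026]
    - [0,0,0]
    - [0,0,0]
    - [0,0,0]
    - [0,0,0]
  grip: [1,1,1,1,1]

```text
time: 7.2
ee_pos: [0.6839, 0.072, 0.0378]
tcp_rot: [-180.0, 0.1, -154.8]
wrist_force: [0.3, -0.2, -0.9]
opening: 0.0854
grasp_force: 0.0
```

Emit:
move_arm:
  offset:
    - [0,0,2]
    - [0,0,1.8]
    - [0,0,0]
    - [0,0,0]
    - [0,0,0]
  twist:
    - [0,0,0]
    - [0,0,0]
    - [0,0,0]
    - [0,0,0]
    - [0,0,0]
  grip: [1,1,1,0.7,0.7]
  force: 40

```text
time: 7.7
ee_pos: [0.6842, 0.072, 0.0015]
tcp_rot: [-180.0, 0.1, -154.8]
wrist_force: [-0.8, 0.5, -0.7]
opening: 0.0636
grasp_force: 45.2
```

Emit:
move_arm:
  offset:
    - [0,0,0]
    - [0,0,0]
    - [0,0,0]
    - [0,0,0]
  twist:
    - [0,0,0]
    - [0,0,0]
    - [0,0,0]
    - [0,0,0]
  grip: [0.68,0.68,0.68,0.68]
  force: 40

```text
time: 8.1
ee_pos: [0.6841, 0.072, 0.0012]
tcp_rot: [-180.0, 0.1, -154.8]
wrist_force: [-0.7, 0.4, 5.2]
opening: 0.0635
grasp_force: 46.1
```

Run:
```python
from geo import *
o=bot.get_obs(); p=o['ee_pos']; print(p,o['tcp_rot'],o['opening'],o['grasp_force'],o['wrist_force'])
print('lift'); p,q=plan([p[0],p[1],.10],Rt(o['tcp_rot'])); print('over'); p,q=plan(bp(48,37,60),RB,p0=p,r0=q); print('down');p,q=plan(bp(48,37,4),RB,p0=p,r0=q,step=20)
```

```text
[0.68411009 0.07200037 0.00123288] [-1.79963843e+02  1.11015911e-01 -1.54780047e+02] 0.06349437869467697 46.10934913158417 [-0.66924989  0.38017345  5.23286225]
lift
[[-0.01, -0.0, -3.29], [-0.0, -0.0, -3.29], [-0.01, -0.01, -3.3]] [[0.0, 0.0, 0.0], [0.0, 0.0, 0.0], [0.0, 0.0, 0.0]]
over
[[4.45, -0.39, -0.59], [4.33, -0.71, -1.02], [4.15, -1.02, -1.44], [3.9, -1.3, -1.85], [3.59, -1.54, -2.24]] [[-0.025, -0.095, 0.079], [-0.025, -0.095, 0.079], [-0.025, -0.095, 0.079], [-0.025, -0.095, 0.079], [-0.025, -0.096, 0.079]]
down
[[0.0, 0.0, 1.87], [0.0, 0.0, 1.86], [0.0, 0.01, 1.87]] [[-0.0, 0.0, -0.0], [-0.0, 0.0, -0.0], [-0.0, 0.0, -0.0]]
```

Run:
```python
from geo import *
o=bot.get_obs(); p=o['ee_pos']
print('lift'); p,q=plan([p[0],p[1],.185],Rt(o['tcp_rot'])); print('over'); p,q=plan(bp(48,37,100),RB,p0=p,r0=q); print(p);print('down');p,q=plan(bp(48,37,40),RB,p0=p,r0=q,step=40);p,q=plan(bp(48,37,4),RB,p0=p,r0=q,step=15)
```

```text
lift
[[-0.01, -0.0, -4.59], [-0.01, -0.0, -4.6], [-0.01, -0.01, -4.59], [-0.01, -0.0, -4.6]] [[0.0, 0.0, 0.0], [0.0, 0.0, 0.0], [0.0, 0.0, 0.0], [0.0, 0.0, 0.0]]
over
[[4.03, -0.34, 0.34], [4.01, -0.61, 0.01], [3.95, -0.87, -0.32], [3.84, -1.11, -0.64], [3.69, -1.35, -0.97]] [[-0.021, -0.079, 0.066], [-0.021, -0.079, 0.066], [-0.021, -0.079, 0.066], [-0.021, -0.08, 0.066], [-0.021, -0.079, 0.065]]
[[3.51, -1.56, -1.29]] [[-0.021, -0.08, 0.066]]
[ 0.47443634 -0.04933219  0.16415638]
down
[[0.0, 0.0, 3.0], [0.01, 0.0, 3.0]] [[0.0, 0.0, -0.0], [0.0, 0.0, -0.0]]
[[-0.0, -0.0, 1.2], [-0.0, -0.0, 1.2], [-0.0, -0.0, 1.2]] [[0.0, 0.0, -0.0], [0.0, 0.0, -0.0], [0.0, 0.0, -0.0]]
```

Emit:
move_arm:
  offset:
    - [0,0,-4.6]
    - [0,0,-4.6]
    - [0,0,-4.6]
    - [0,0,-4.6]
    - [0,0,0]
  twist:
    - [0,0,0]
    - [0,0,0]
    - [0,0,0]
    - [0,0,0]
    - [0,0,0]
  grip: [0.68,0.68,0.68,0.68,0.68]

```text
time: 8.6
ee_pos: [0.6853, 0.0721, 0.1919]
tcp_rot: [-179.8, 0.6, -154.8]
wrist_force: [0.0, 0.2, -0.5]
opening: 0.0636
grasp_force: 45.6
```

Emit:
move_arm:
  offset:
    - [4.05,-0.35,0.35]
    - [4.0,-0.6,0]
    - [3.95,-0.85,-0.3]
    - [3.85,-1.1,-0.65]
    - [3.7,-1.35,-0.95]
  twist:
    - [-0.021,-0.079,0.066]
    - [-0.021,-0.079,0.066]
    - [-0.021,-0.079,0.066]
    - [-0.021,-0.08,0.066]
    - [-0.021,-0.08,0.065]
  grip: [0.68,0.68,0.68,0.68,0.68]

```text
time: 9.1
ee_pos: [0.5199, -0.0261, 0.1718]
tcp_rot: [170.7, 20.2, -174.5]
wrist_force: [-0.9, -1.4, 0.8]
opening: 0.0639
grasp_force: 45.4
```

Emit:
move_arm:
  offset:
    - [3.5,-1.55,-1.3]
    - [0,0,0]
    - [0,0,0]
  twist:
    - [-0.021,-0.08,0.066]
    - [0,0,0]
    - [0,0,0]
  grip: [0.68,0.68,0.68]

```text
time: 9.4
ee_pos: [0.4858, -0.0475, 0.1704]
tcp_rot: [167.8, 23.9, -179.3]
wrist_force: [0.4, 0.6, -1.0]
opening: 0.0635
grasp_force: 45.4
```

```bash
python3 look.py w5.png
python3 - <<'E'
from geo import *
o=bot.get_obs(); print(o['ee_pos'],bp(48,37,100),o['opening'],o['grasp_force'])
print(((Rt(o['tcp_rot']).inv()*RB).as_rotvec()))
z=np.load('w.npz');P=z['P'];c=z['col'].astype(int); Q=(P-O)@B*1000
# visible board features in board frame: check white far edges & block face
m=(c.min(-1)>140)&(c.max(-1)-c.min(-1)<40)&(abs(Q[...,2])<6)&(abs(Q[...,0]-50)<60)&(abs(Q[...,1]-50)<62); print('face',np.percentile(Q[m],[1,50,99],axis=0).round(1))
m=(c[...,0]>150)&(c[...,1]>110)&(c[...,2]<170)&(c[...,0]-c[...,2]>35)&(abs(Q[...,0]-48)<40)&(abs(Q[...,1]-37)<45)&(Q[...,2]>80); print('blk',m.sum(),np.percentile(Q[m],[1,50,99],axis=0).round(1))
plan(bp(48,37,40),RB,n=2); plan(bp(48,37,4),RB,n=3,p0=bp(48,37,40),r0=RB)
E
```

```text
9.4 [ 0.4858256  -0.04745232  0.17044756] [ 167.78696177   23.88789319 -179.34484291] [-16.4 -25.3 -26.6  69.2  18.6 -16.5] 65.70646984690485 285.05487981161957 210.49767022353973
[ 0.48700892 -0.04697517  0.17089379] [ 0.47439128 -0.04930746  0.16416247] 0.06335644531160543 45.42448103427887
[-0.00713997 -0.02444898  0.01976053]
face [[  1.7   1.   -1.7]
 [ 35.9  64.   -0.2]
 [ 78.9 103.4   1.4]]
blk 14334 [[ 38.7   7.7 137.4]
 [ 58.9  38.2 138.9]
 [ 86.2  68.8 140.4]]
[[0.64, -0.1, 3.03], [0.68, -0.11, 3.02]] [[-0.004, -0.012, 0.01], [-0.003, -0.012, 0.01]]
[[-0.0, -0.0, 1.2], [-0.0, -0.0, 1.2], [-0.0, -0.0, 1.2]] [[0.0, 0.0, 0.0], [0.0, 0.0, 0.0], [0.0, 0.0, 0.0]]
```

View pics/w5.png

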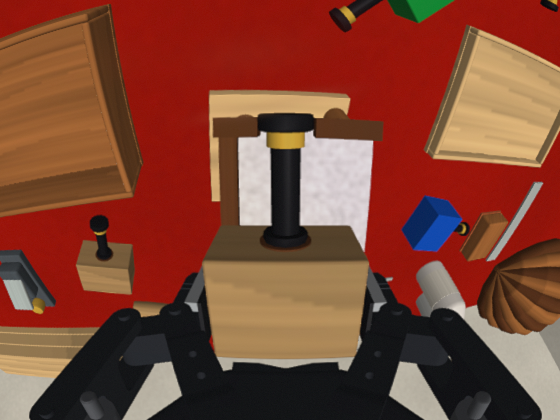

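Emit:
move_arm:
  offset:
    - [0.65,-0.1,2.0]
    - [0.65,-0.1,2.0]
    - [0,0,2.0]
    - [0,0,0]
    - [0,0,0]
  twist:
    - [-0.004,-0.012,0.01]
    - [-0.003,-0.012,0.01]
    - [0,0,0]
    - [0,0,0]
    - [0,0,0]
  grip: [0.68,0.68,0.68,0.68,0.68]

```text
time: 9.95
ee_pos: [0.5, -0.0347, 0.1115]
tcp_rot: [166.7, 24.8, 179.3]
wrist_force: [0.0, -0.0, -0.8]
opening: 0.0633
grasp_force: 45.3
```

```bash
cat > st.py <<'E'
from geo import *
o=bot.get_obs(); print('t',o['time'],'TCP board mm',np.round((o['ee_pos']-O)@B*1000,1),'rot err',np.round((Rt(o['tcp_rot']).inv()*RB).as_rotvec(),3),'open',round(o['opening'],4),'grip',round(o['grasp_force'],1),'F board',np.round(o['wrist_force']@B,1),'world',np.round(o['ee_pos'],4))
E
python3 st.py
```

```text
t 9.95 TCP board mm [48.7 38.2 39.7] rot err [ 0.002 -0.004  0.001] open 0.0633 grip 45.3 F board [-0.3 -0.2 -0.7] world [ 0.5    -0.0347  0.1115]
```

Good alignment. Next: lower to about 2 mm off the face, then open.

Emit:
move_arm:
  offset:
    - [0,-0.05,1.2]
    - [0,0,1.2]
    - [0,0,0.9]
    - [0,0,0.3]
    - [0,0,0]
  twist:
    - [0,0,0]
    - [0,0,0]
    - [0,0,0]
    - [0,0,0]
    - [0,0,0]
  grip: [0.68,0.68,0.68,0.68,0.68]

```text
time: 10.45
ee_pos: [0.514, -0.0275, 0.0787]
tcp_rot: [166.7, 24.8, 179.2]
wrist_force: [-0.1, -0.0, -0.7]
opening: 0.0632
grasp_force: 45.4
```

```bash
python3 st.py
```

```text
t 10.45 TCP board mm [47.6 37.2  3.3] rot err [ 0.001 -0.003 -0.   ] open 0.0632 grip 45.4 F board [-0.4 -0.2 -0.6] world [ 0.514  -0.0275  0.0787]
```

Emit:
move_arm:
  offset:
    - [0,0,0]
    - [0,0,0]
    - [0,0,0]
    - [0,0,0]
    - [0,0,0]
  twist:
    - [0,0,0]
    - [0,0,0]
    - [0,0,0]
    - [0,0,0]
    - [0,0,0]
  grip: [1,1,1,1,1]

```text
time: 10.95
ee_pos: [0.5144, -0.0278, 0.0797]
tcp_rot: [166.7, 24.9, 179.2]
wrist_force: [-0.3, -0.1, 0.4]
opening: 0.0851
grasp_force: 0.0
```

Emit:
move_arm:
  offset:
    - [0,0,-1]
    - [0,0,-2]
    - [0,0,-3]
    - [0,0,-2]
    - [0,0,0]
  twist:
    - [0,0,0]
    - [0,0,0]
    - [0,0,0]
    - [0,0,0]
    - [0,0,0]
  grip: [1,1,1,1,0.5]

```text
time: 11.45
ee_pos: [0.4819, -0.0466, 0.1538]
tcp_rot: [166.8, 25.2, 179.2]
wrist_force: [0.8, -0.0, 0.4]
opening: 0.0734
grasp_force: 0.0
```

```bash
cat > blk.py <<'E'
# block on the board: extent of its top face in board frame
from geo import *
z=np.load('w.npz');P=z['P'];c=z['col'].astype(int); Q=(P-O)@B*1000
m=(c[...,0]>130)&(c[...,1]>90)&(c[...,0]-c[...,2]>35)&(abs(Q[...,0]-35)<50)&(abs(Q[...,1]-40)<50)&(abs(Q[...,2]-40)<7)
q=Q[m]; (cx,cy),(a,b),ang=cv2.minAreaRect(q[:,:2].astype(np.float32)); print('top centre',round(cx,1),round(cy,1),'sides',round(a,1),round(b,1),'ang',round(ang,1),'z',np.median(q[:,2]).round(1))
m=(c.max(-1)<60)&(Q[...,0]<-14)&(Q[...,0]>-75)&(abs(Q[...,1]-35)<20)&(Q[...,2]>15)&(Q[...,2]<36); q=Q[m]
if len(q): print('plug: y',np.percentile(q[:,1],[2,50,98]).round(1),'x',np.percentile(q[:,0],[1,99]).round(1),'ztop',np.percentile(q[:,2],98).round(1))
E
python3 look.py w6.png; python3 st.py; python3 blk.py; python3 tips.py
```

```text
11.45 [ 0.48187867 -0.04657386  0.15381241] [166.78202349  25.17124741 179.19701457] [-17.  -27.3 -30.2  66.3  19.6 -15.6] 65.70646984690485 285.05487981161957 210.49767022353973
t 11.5 TCP board mm [49.4 36.8 85.4] rot err [-0.     0.001 -0.   ] open 0.066 grip 0.0 F board [ 0.1 -0.  -1.2] world [ 0.4817 -0.0463  0.1519]
top centre 25.3 31.9 sides 63.8 50.0 ang 90.0 z 39.7
plug: y [22.4 31.7 41.1] x [-52.4 -14.5] ztop 30.9
[ 0.48174167 -0.04627478  0.15187653] [166.7483383   25.05810282 179.18111903] 0.06598892558808708 [ 0.59961826  0.23843494 -1.00358914]
-1 13315 [[-3.0, -38.0, -14.0], [-4.0, -38.0, -14.0], [-3.0, -38.0, -14.0], [1.0, -38.0, -15.0], [3.0, -38.0, -15.0], [1.0, -38.0, -15.0]]
1 13731 [[7.0, 36.0, -14.0], [-2.0, 36.0, -14.0], [-0.0, 36.0, -14.0], [0.0, 36.0, -14.0], [7.0, 35.0, -15.0], [-3.0, 35.0, -15.0]]
```

View pics/w6.png

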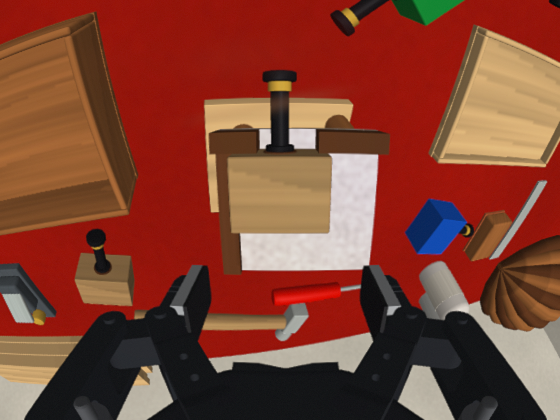

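Block A sits home (board 25.3, 31.9) with its plug out through the gap at y = 31.7. Next I move over the neck and pinch it.

Run:
```python
from geo import *
p,q=plan(bp(-30.5,33,65),RB,step=45); plan(bp(-30.5,33,0),RB,step=25,p0=p,r0=q)
```

```text
[[4.0, -0.19, 1.02], [3.99, -0.19, 1.02]] [[-0.0, 0.001, -0.0], [-0.0, 0.0, -0.0]]
[[0.0, 0.0, 2.17], [0.0, 0.0, 2.16], [0.0, 0.0, 2.17]] [[-0.0, 0.0, -0.0], [-0.0, 0.0, -0.0], [-0.0, 0.0, -0.0]]
```

Emit:
move_arm:
  offset:
    - [4.0,-0.2,1]
    - [4.0,-0.2,1]
    - [0,0,0]
    - [0,0,2]
    - [0,0,2]
  twist:
    - [0,0,0]
    - [0,0,0]
    - [0,0,0]
    - [0,0,0]
    - [0,0,0]
  grip: [0.5,0.5,0.5,0.5,0.5]

```text
time: 12.0
ee_pos: [0.4346, -0.0352, 0.0623]
tcp_rot: [166.7, 25.0, 179.2]
wrist_force: [-0.0, -0.8, 0.9]
opening: 0.0431
grasp_force: 0.0
```

Emit:
move_arm:
  offset:
    - [0,0,1.5]
    - [0,0,1]
    - [0,0,0]
    - [0,0,0]
    - [0,0,0]
  twist:
    - [0,0,0]
    - [0,0,0]
    - [0,0,0]
    - [0,0,0]
    - [0,0,0]
  grip: [0.5,0.5,0.5,0.5,0.5]

```text
time: 12.5
ee_pos: [0.4445, -0.0297, 0.0414]
tcp_rot: [166.7, 24.9, 179.2]
wrist_force: [0.3, -0.4, -0.5]
opening: 0.0427
grasp_force: 0.0
```

```bash
python3 look.py w7.png; python3 st.py; python3 blk.py;python3 tips.py
```

```text
12.5 [ 0.44445782 -0.02974296  0.0413617 ] [166.71513239  24.94507469 179.21320143] [-16.2 -32.5 -45.7  56.   19.3 -14.8] 65.70646984690485 285.05487981161957 210.49767022353973
t 12.55 TCP board mm [-31.3  33.   -0.3] rot err [ 0.    -0.001 -0.   ] open 0.0431 grip 0.0 F board [-0.2  0.  -0.5] world [ 0.4445 -0.0298  0.0414]
top centre 0.0 0.0 sides 0.0 0.0 ang 0.0 z nan
plug: y [22.7 33.  53.5] x [-53.3 -14.5] ztop 34.3
[ 0.44445635 -0.02978477  0.0413679 ] [166.71588813  24.95185779 179.20659314] 0.0431464252440041 [ 0.06823311  0.15151228 -0.53125071]
-1 14281 [[-9.0, -23.0, -6.0], [-7.0, -22.0, -6.0], [4.0, -23.0, -6.0], [5.0, -23.0, -6.0], [-7.0, -22.0, -6.0], [-8.0, -22.0, -6.0]]
1 14362 [[-7.0, 20.0, -5.0], [-6.0, 20.0, -5.0], [-8.0, 20.0, -6.0], [-7.0, 20.0, -6.0], [-0.0, 20.0, -7.0], [-9.0, 20.0, -7.0]]
  return _methods._mean(a, axis=axis, dtype=dtype,
  ret = ret.dtype.type(ret / rcount)
```

View pics/w7.png

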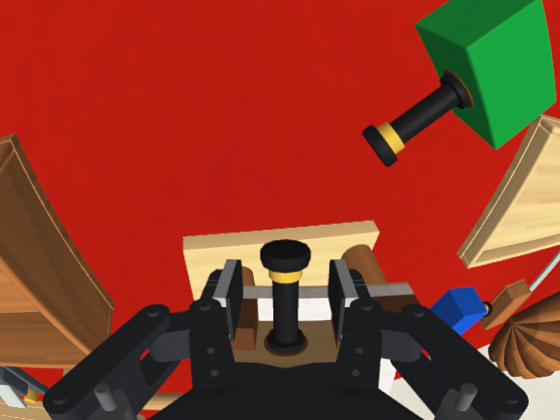

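Emit:
move_arm:
  offset:
    - [0,0,0]
    - [0,0,0]
    - [0,0,0]
    - [0,0,0]
    - [0,0,0]
  twist:
    - [0,0,0]
    - [0,0,0]
    - [0,0,0]
    - [0,0,0]
    - [0,0,0]
  grip: [0.3,0.1,0.1,0.1,0.1]
  force: 50

```text
time: 13.05
ee_pos: [0.4443, -0.0296, 0.0409]
tcp_rot: [166.7, 24.9, 179.2]
wrist_force: [-1.0, 0.5, 3.0]
opening: 0.0104
grasp_force: 48.7
```

Emit:
move_arm:
  offset:
    - [0,0,0]
    - [0,0,0]
  twist:
    - [0,0,0]
    - [0,0,0]
  grip: [0.1,0.1]

```text
time: 13.25
ee_pos: [0.4443, -0.0296, 0.0408]
tcp_rot: [166.7, 24.9, 179.2]
wrist_force: [-1.5, -0.6, 3.9]
opening: 0.0101
grasp_force: 48.8
```

```bash
python3 st.py
```

```text
t 13.25 TCP board mm [-31.6  33.   -0.7] rot err [ 0.001 -0.001 -0.   ] open 0.0101 grip 48.8 F board [0.3 0.4 4.2] world [ 0.4443 -0.0296  0.0408]
```

Emit:
move_arm:
  offset:
    - [0.1,0,0]
    - [0.1,0,0]
    - [0,0,0]
  twist:
    - [0,0,0]
    - [0,0,0]
    - [0,0,0]
  grip: [0.1,0.1,0.1]

```text
time: 13.55
ee_pos: [0.4425, -0.0296, 0.0399]
tcp_rot: [166.7, 24.9, 179.2]
wrist_force: [1.4, -0.2, 3.9]
opening: 0.0099
grasp_force: 48.8
```

```bash
python3 st.py
```

```text
t 13.55 TCP board mm [-33.7  33.1  -0.8] rot err [ 0.001 -0.001 -0.   ] open 0.0099 grip 48.8 F board [2.9 0.5 2.9] world [ 0.4425 -0.0296  0.0399]
```

Emit:
move_arm:
  offset:
    - [0.1,0,0]
    - [0.1,0,0]
    - [0,0,0]
  twist:
    - [0,0,0]
    - [0,0,0]
    - [0,0,0]
  grip: [0.1,0.1,0.1]

```text
time: 13.85
ee_pos: [0.4404, -0.0295, 0.0389]
tcp_rot: [166.7, 24.9, 179.2]
wrist_force: [0.7, -1.1, 5.0]
opening: 0.0104
grasp_force: 48.9
```

```bash
python3 st.py
```

```text
t 13.85 TCP board mm [-36.   33.1  -0.9] rot err [ 0.001 -0.002 -0.   ] open 0.0104 grip 48.9 F board [ 2.8 -0.1  4.4] world [ 0.4404 -0.0295  0.0389]
```

Emit:
move_arm:
  offset:
    - [0.1,0,0]
    - [0.1,0,0]
    - [0.1,0,0]
    - [0.1,0,0]
    - [0.1,0,0]
  twist:
    - [0,0,0]
    - [0,0,0]
    - [0,0,0]
    - [0,0,0]
    - [0,0,0]
  grip: [0.1,0.1,0.1,0.1,0.1]

```text
time: 14.35
ee_pos: [0.4359, -0.0295, 0.0367]
tcp_rot: [166.7, 24.9, 179.2]
wrist_force: [0.8, -2.0, 3.8]
opening: 0.0103
grasp_force: 48.8
```

```bash
python3 st.py
```

```text
t 14.35 TCP board mm [-41.   33.1  -0.9] rot err [ 0.001 -0.002 -0.   ] open 0.0103 grip 48.8 F board [ 2.3 -1.2  3.5] world [ 0.4359 -0.0295  0.0367]
```

Emit:
move_arm:
  offset:
    - [0,0,0]
    - [0,0,0]
    - [0,0,0]
    - [0,0,0]
    - [0,0,0]
  twist:
    - [0,0,0]
    - [0,0,0]
    - [0,0,0]
    - [0,0,0]
    - [0,0,0]
  grip: [0.1,0.1,0.1,0.1,0.1]

```text
time: 14.85
ee_pos: [0.4358, -0.0294, 0.0366]
tcp_rot: [166.7, 24.9, 179.2]
wrist_force: [0.1, -2.1, 3.8]
opening: 0.0097
grasp_force: 48.9
```

```bash
python3 st.py
```

```text
t 14.85 TCP board mm [-41.2  33.1  -1. ] rot err [ 0.001 -0.002 -0.   ] open 0.0097 grip 48.9 F board [ 1.7 -1.3  3.8] world [ 0.4358 -0.0294  0.0366]
```

Emit:
move_arm:
  offset:
    - [0,0,0]
    - [0,0,0]
    - [0,0,-2]
    - [0,0,-3]
    - [0,0,-3.5]
  twist:
    - [0,0,0]
    - [0,0,0]
    - [0,0,0]
    - [0,0,0]
    - [0,0,0]
  grip: [0.5,0.5,0.5,0.5,0.6]

```text
time: 15.35
ee_pos: [0.3996, -0.048, 0.1113]
tcp_rot: [166.6, 24.7, 179.2]
wrist_force: [1.4, -1.4, -0.2]
opening: 0.0514
grasp_force: 0.0
```

Emit:
move_arm:
  offset:
    - [-3.3,0,0]
    - [-3.3,0,0]
    - [0,0,0]
    - [0,0,0]
  twist:
    - [0,0,0]
    - [0,0,0]
    - [0,0,0]
    - [0,0,0]
  grip: [1,1,1,1]

```text
time: 15.75
ee_pos: [0.4604, -0.049, 0.1387]
tcp_rot: [166.7, 24.8, 179.2]
wrist_force: [-0.0, 1.1, -0.8]
opening: 0.0849
grasp_force: 0.0
```

```bash
python3 look.py w8.png; python3 st.py; python3 blk.py
```

```text
15.75 [ 0.46036255 -0.04898894  0.13873083] [166.65947452  24.77110395 179.23412715] [-18.4 -29.8 -33.2  66.7  20.1 -17.1] 65.70646984690485 285.05487981161957 210.49767022353973
t 15.8 TCP board mm [24.  33.2 83.2] rot err [ 0.002 -0.004 -0.001] open 0.0855 grip 0.0 F board [-0.4  0.4 -0.4] world [ 0.4599 -0.049   0.1384]
top centre 24.9 32.1 sides 49.9 63.8 ang 0.1 z 39.7
plug: y [24.  32.  38.7] x [-61.7 -14.1] ztop 28.9
```

Block A's plug drew out about 9.3 mm at roughly 3 N, so it is loose and goes in the deep box.

```bash
cat >> geo.py <<'E'
BOX=(np.array([.45923,-.27271]),4.57); TRAY=(np.array([.44466,.26990]),-1.69)
def slot(bin,x,y,z):
    c,a=bin; return np.array([*(c+R.from_euler('z',a,degrees=True).as_matrix()[:2,:2]@np.array([x,y])/1000),z]),down(a)
E
python3 - <<'E'
from geo import *
p,q=bp(25,33,115),RB
t,r=slot(BOX,31,-46,.15); print(t); p,q=plan(t,r,p0=p,r0=q,step=42)
E
```

```text
[ 0.49379658 -0.31609377  0.15      ]
[[-0.54, -3.72, -0.34], [-0.5, -3.74, -0.27], [-0.46, -3.74, -0.18], [-0.43, -3.75, -0.11], [-0.41, -3.76, -0.02]] [[0.03, 0.064, -0.006], [0.03, 0.063, -0.006], [0.029, 0.064, -0.006], [0.03, 0.063, -0.006], [0.029, 0.064, -0.006]]
[[-0.39, -3.76, 0.07], [-0.37, -3.75, 0.15]] [[0.03, 0.063, -0.006], [0.029, 0.064, -0.005]]
```

Emit:
move_arm:
  offset:
    - [-0.1,0,2.5]
    - [0,0,2.5]
    - [0,0,2]
    - [0,0,1.2]
    - [0,0,0]
  twist:
    - [0,0,0]
    - [0,0,0]
    - [0,0,0]
    - [0,0,0]
    - [0,0,0]
  grip: [1,1,1,1,1]

```text
time: 16.3
ee_pos: [0.4942, -0.0304, 0.0656]
tcp_rot: [166.7, 24.7, 179.2]
wrist_force: [0.1, -0.1, -0.3]
opening: 0.0853
grasp_force: 0.0
```

Emit:
move_arm:
  offset:
    - [0,0,0]
    - [0,0,0]
    - [0,0,0]
    - [0,0,0]
    - [0,0,0]
  twist:
    - [0,0,0]
    - [0,0,0]
    - [0,0,0]
    - [0,0,0]
    - [0,0,0]
  grip: [0.68,0.68,0.68,0.68,0.68]
  force: 40

```text
time: 16.8
ee_pos: [0.4958, -0.031, 0.069]
tcp_rot: [166.7, 25.0, 179.2]
wrist_force: [-6.6, 0.8, 6.3]
opening: 0.0637
grasp_force: 45.3
```

```bash
python3 st.py
```

```text
t 16.8 TCP board mm [26.9 33.2  3.1] rot err [ 0.001 -0.     0.   ] open 0.0637 grip 45.3 F board [-3.3  2.6  8.1] world [ 0.4958 -0.031   0.069 ]
```

Emit:
move_arm:
  offset:
    - [0,0,-1.2]
    - [0,0,-2.5]
    - [0,0,-3.5]
    - [0,0,-4]
    - [0,0,0]
  twist:
    - [0,0,0]
    - [0,0,0]
    - [0,0,0]
    - [0,0,0]
    - [0,0,0]
  grip: [0.68,0.68,0.68,0.68,0.68]

```text
time: 17.3
ee_pos: [0.4497, -0.0576, 0.1723]
tcp_rot: [166.9, 25.3, 179.2]
wrist_force: [1.2, -0.3, -1.6]
opening: 0.0631
grasp_force: 47.6
```

Emit:
move_arm:
  offset:
    - [-0.5,-3.7,-0.35]
    - [-0.5,-3.75,-0.25]
    - [-0.45,-3.75,-0.2]
    - [-0.45,-3.75,-0.1]
    - [-0.4,-3.75,0]
  twist:
    - [0.03,0.064,-0.006]
    - [0.03,0.063,-0.006]
    - [0.029,0.064,-0.006]
    - [0.03,0.063,-0.006]
    - [0.029,0.064,-0.006]
  grip: [0.68,0.68,0.68,0.68,0.68]

```text
time: 17.8
ee_pos: [0.4819, -0.2434, 0.1536]
tcp_rot: [176.6, 7.0, -176.3]
wrist_force: [0.9, 0.4, -0.8]
opening: 0.0633
grasp_force: 47.4
```

Emit:
move_arm:
  offset:
    - [-0.4,-3.75,0.05]
    - [-0.35,-3.75,0.15]
    - [0,0,0]
    - [0,0,0]
  twist:
    - [0.03,0.063,-0.006]
    - [0.029,0.064,-0.005]
    - [0,0,0]
    - [0,0,0]
  grip: [0.68,0.68,0.68,0.68]

```text
time: 18.2
ee_pos: [0.4949, -0.3159, 0.1478]
tcp_rot: [179.8, -0.2, -175.5]
wrist_force: [0.4, 0.5, -1.4]
opening: 0.0632
grasp_force: 47.4
```

```bash
python3 look.py w9.png
python3 - <<'E'
from geo import *
o=bot.get_obs(); print(o['ee_pos'],o['tcp_rot'],o['opening'],o['grasp_force'])
t,r=slot(BOX,31,-46,.060); p,q=plan(t,r,step=40); t[2]=.010; plan(t,r,p0=p,r0=q,step=20)
E
```

```text
18.2 [ 0.49492108 -0.31591948  0.14776717] [ 179.8456649    -0.23392436 -175.47852588] [-32.5   9.5   6.2  87.   -0.  -37.1] 65.70646984690485 285.05487981161957 210.49767022353973
[ 0.49478711 -0.31540532  0.14869609] [ 1.79887293e+02 -1.60196211e-01 -1.75447977e+02] 0.06314024774645713 47.41293668746948
[[0.03, -0.03, 2.96], [0.03, -0.02, 2.95], [0.03, -0.02, 2.96]] [[0.001, -0.001, -0.0], [0.0, -0.001, -0.0], [0.001, -0.001, -0.0]]
[[-0.0, -0.0, 1.67], [-0.0, -0.0, 1.66], [-0.0, -0.0, 1.67]] [[-0.0, 0.0, -0.0], [-0.0, 0.0, -0.0], [-0.0, 0.0, -0.0]]
```

View pics/w9.png

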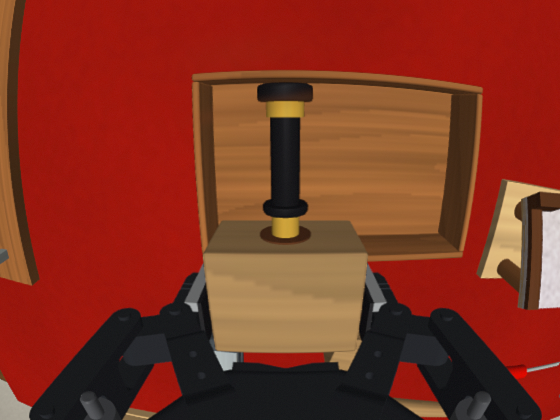

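Emit:
move_arm:
  offset:
    - [0,0,3]
    - [0,0,3]
    - [0,0,3]
    - [0,0,2.5]
    - [0,0,1.4]
  twist:
    - [0,0,0]
    - [0,0,0]
    - [0,0,0]
    - [0,0,0]
    - [0,0,0]
  grip: [0.68,0.68,0.68,0.68,0.68]

```text
time: 18.75
ee_pos: [0.4937, -0.3143, 0.0191]
tcp_rot: [179.9, -0.2, -175.4]
wrist_force: [-0.5, 0.1, -1.2]
opening: 0.0637
grasp_force: 47.5
```

Emit:
move_arm:
  offset:
    - [0,0,0.7]
    - [0,0,0.3]
    - [0,0,0]
    - [0,0,0]
  twist:
    - [0,0,0]
    - [0,0,0]
    - [0,0,0]
    - [0,0,0]
  grip: [0.68,0.68,0.68,0.68]

```text
time: 19.15
ee_pos: [0.4953, -0.3159, 0.0115]
tcp_rot: [-180.0, -0.0, -175.4]
wrist_force: [-0.3, -0.8, -1.7]
opening: 0.0631
grasp_force: 47.5
```

```bash
python3 st.py
```

```text
t 19.15 TCP board mm [   5.8 -256.3   16.3] rot err [-0.207 -0.445  0.041] open 0.0631 grip 47.5 F board [-0.9 -1.2 -1.2] world [ 0.4953 -0.3159  0.0115]
```

Emit:
move_arm:
  offset:
    - [0,0,0.15]
    - [0,0,0]
    - [0,0,0]
    - [0,0,0]
    - [0,0,0]
  twist:
    - [0,0,0]
    - [0,0,0]
    - [0,0,0]
    - [0,0,0]
    - [0,0,0]
  grip: [0.68,0.88,0.88,0.88,0.88]

```text
time: 19.65
ee_pos: [0.4948, -0.3156, 0.0089]
tcp_rot: [180.0, -0.1, -175.4]
wrist_force: [0.6, -0.8, 0.0]
opening: 0.0753
grasp_force: 0.0
```

Emit:
move_arm:
  offset:
    - [0,0,-2]
    - [0,0,-4]
    - [0,0,-5]
    - [0,0,-5]
    - [0,0,-4]
  twist:
    - [0,0,0]
    - [0,0,0]
    - [0,0,0]
    - [0,0,0]
    - [0,0,0]
  grip: [0.88,0.88,0.88,1,1]

```text
time: 20.15
ee_pos: [0.4952, -0.3157, 0.212]
tcp_rot: [-180.0, -0.0, -175.4]
wrist_force: [1.2, 0.1, 0.2]
opening: 0.0854
grasp_force: 0.0
```

```bash
python3 look.py w10.png block_1
python3 - <<'E'
from geo import *
print(fitblock([.494,-.316],z0=.006)); print(fitblock([.6576,-.2228]))
o=bot.get_obs(); print(o['ee_pos'])
E
```

```text
20.15 [ 0.49522963 -0.31572039  0.2120164 ] [-1.79973952e+02 -2.20334137e-02 -1.75430939e+02] [-32.5   9.9  13.7  93.9  -0.  -37.1] 65.70646984690485 285.05487981161957 210.49767022353973
block_1 0.89 [282. 176.] [ 0.483 -0.321  0.046]
block_1 0.87 [345. 305.] [ 0.632 -0.234  0.039]
(array([ 0.49391046, -0.31713156]), (50.75885772705078, 63.384700775146484), 4.7537455558776855, 3162, np.float64(0.045591590279281446))
(array([ 0.65749982, -0.22306824]), (63.87373733520508, 51.44263458251953), -10.481590270996094, 1613, np.float64(0.03937029945246662))
[ 0.49673848 -0.31665547  0.21553561]
```

View pics/w10.png

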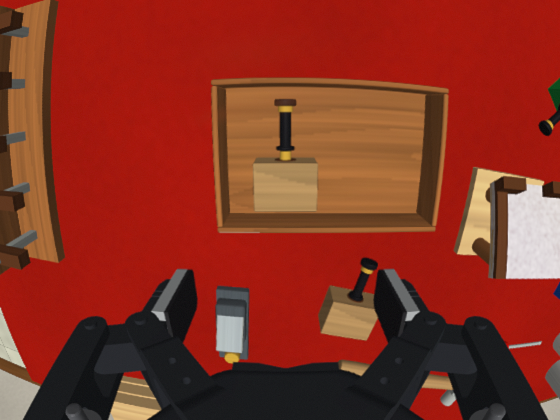

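Block A lies flat in the box (285,185) with the drawn plug's yellow ring showing. Block B is still at (0.6575, -0.223), yaw -10.4.

Run:
```python
from geo import *
r=down(-10.4); t=np.array([.6575,-.2231,.09])+r.apply([0,.001,0])
p,q=plan(t,r,step=45)
```

```text
[[-3.35, 1.64, 2.52], [-3.26, 1.81, 2.52], [-3.16, 1.97, 2.52], [-3.06, 2.13, 2.52], [-2.94, 2.3, 2.51]] [[-0.001, 0.001, 0.052], [-0.001, 0.001, 0.052], [-0.001, 0.001, 0.052], [-0.0, 0.001, 0.053], [-0.001, 0.002, 0.052]]
```

Emit:
move_arm:
  offset:
    - [-3.35,1.65,2.5]
    - [-3.25,1.8,2.5]
    - [-3.15,1.95,2.5]
    - [-3.05,2.15,2.5]
    - [-2.95,2.3,2.5]
  twist:
    - [0,0,0.052]
    - [0,0,0.052]
    - [0,0,0.052]
    - [0,0,0.052]
    - [0,0,0.052]
  grip: [1,1,1,1,1]

```text
time: 20.75
ee_pos: [0.6561, -0.2197, 0.0818]
tcp_rot: [180.0, -0.2, 169.5]
wrist_force: [-0.1, -1.2, 1.0]
opening: 0.0852
grasp_force: 0.0
```

Emit:
move_arm:
  offset:
    - [0,0,0]
    - [0,0,0]
  twist:
    - [0,0,0]
    - [0,0,0]
  grip: [1,1]

```text
time: 20.95
ee_pos: [0.6548, -0.2199, 0.0816]
tcp_rot: [180.0, -0.3, 169.8]
wrist_force: [0.7, -1.2, 0.5]
opening: 0.0854
grasp_force: 0.0
```

```bash
python3 look.py w11.png
python3 - <<'E'
from geo import *
c,s,yaw,n,zz=fitblock([.6576,-.2228]); print(c,s,yaw,n,zz)
r=down(yaw); t=np.array([*c,.0])+r.apply([0,.001,0]); plan(t,r,step=25); o=bot.get_obs(); print(o['ee_pos'],o['tcp_rot'])
E
```

```text
20.95 [ 0.65484242 -0.2198608   0.08159887] [179.96822669  -0.30858735 169.77188935] [-18.6  24.4  17.4  83.2  -0.   -8.3] 65.70646984690485 285.05487981161957 210.49767022353973
[ 0.65758203 -0.22290788] (63.93301773071289, 50.320030212402344) -10.232810974121094 7373 0.03962009100839786
[[-0.08, -0.02, 2.08], [-0.08, -0.02, 2.08], [-0.08, -0.02, 2.08], [-0.09, -0.01, 2.07]] [[0.0, -0.001, -0.0], [0.0, -0.001, -0.0], [0.0, -0.001, -0.0], [0.0, -0.0, -0.001]]
[ 0.65482834 -0.22067112  0.08313531] [179.98502432  -0.18968893 169.72010294]
```

Emit:
move_arm:
  offset:
    - [-0.3,-0.1,1]
    - [0,0,2.5]
    - [0,0,2.5]
    - [0,0,2.2]
    - [0,0,0]
  twist:
    - [0,0,0]
    - [0,0,0]
    - [0,0,0]
    - [0,0,0]
    - [0,0,0]
  grip: [1,1,1,1,1]

```text
time: 21.5
ee_pos: [0.6555, -0.2225, -0.0016]
tcp_rot: [180.0, -0.4, 169.6]
wrist_force: [-1.1, -0.3, -0.0]
opening: 0.0851
grasp_force: 0.0
```

Emit:
move_arm:
  offset:
    - [0,0,0]
    - [0,0,0]
    - [0,0,0]
    - [0,0,0]
    - [0,0,0]
  twist:
    - [0,0,0]
    - [0,0,0]
    - [0,0,0]
    - [0,0,0]
    - [0,0,0]
  grip: [0.68,0.68,0.68,0.68,0.68]
  force: 40

```text
time: 22.0
ee_pos: [0.6587, -0.2228, 0.0036]
tcp_rot: [-180.0, 0.0, 169.7]
wrist_force: [-2.1, -2.2, 6.6]
opening: 0.0634
grasp_force: 46.3
```

Emit:
move_arm:
  offset:
    - [0,0,-4]
    - [0,0,-4.8]
    - [0,0,-4.8]
    - [0,0,-4.8]
    - [0,0,0]
  twist:
    - [0,0,0]
    - [0,0,0]
    - [0,0,0]
    - [0,0,0]
    - [0,0,0]
  grip: [0.68,0.68,0.68,0.68,0.68]

```text
time: 22.5
ee_pos: [0.6603, -0.223, 0.1946]
tcp_rot: [-179.9, 0.6, 169.7]
wrist_force: [1.0, 0.1, -1.0]
opening: 0.0636
grasp_force: 45.5
```

```bash
python3 st.py
python3 - <<'E'
from geo import *
plan(bp(48,37,100),RB,step=38)
E
```

```text
t 22.5 TCP board mm [ 231.5 -141.4   88.6] rot err [-0.266 -0.405 -0.212] open 0.0636 grip 45.5 F board [ 0.4 -0.2 -1.3] world [ 0.6603 -0.223   0.1946]
[[3.06, 1.97, 0.4], [3.02, 2.04, 0.3], [2.97, 2.12, 0.21], [2.92, 2.21, 0.12], [2.86, 2.29, 0.04]] [[-0.038, -0.058, -0.03], [-0.038, -0.058, -0.03], [-0.038, -0.058, -0.03], [-0.038, -0.058, -0.03], [-0.038, -0.058, -0.031]]
[[2.78, 2.38, -0.04], [2.71, 2.46, -0.11]] [[-0.038, -0.058, -0.03], [-0.038, -0.057, -0.031]]
```

Emit:
move_arm:
  offset:
    - [3.05,1.95,0.4]
    - [3.0,2.05,0.3]
    - [2.95,2.1,0.2]
    - [2.9,2.2,0.1]
    - [2.85,2.3,0.05]
  twist:
    - [-0.038,-0.058,-0.03]
    - [-0.038,-0.058,-0.03]
    - [-0.038,-0.058,-0.03]
    - [-0.038,-0.058,-0.03]
    - [-0.038,-0.058,-0.03]
  grip: [0.68,0.68,0.68,0.68,0.68]

```text
time: 23.0
ee_pos: [0.5283, -0.1001, 0.167]
tcp_rot: [170.2, 16.9, 176.8]
wrist_force: [-0.0, 0.3, -0.2]
opening: 0.0634
grasp_force: 45.3
```

Emit:
move_arm:
  offset:
    - [2.8,2.4,-0.05]
    - [2.7,2.45,-0.1]
    - [0,0,0]
    - [0,0,0]
  twist:
    - [-0.038,-0.058,-0.03]
    - [-0.038,-0.057,-0.031]
    - [0,0,0]
    - [0,0,0]
  grip: [0.68,0.68,0.68,0.68]

```text
time: 23.4
ee_pos: [0.4758, -0.0511, 0.1602]
tcp_rot: [166.8, 24.0, 179.0]
wrist_force: [-0.1, 0.3, -0.1]
opening: 0.0631
grasp_force: 45.4
```

```bash
python3 st.py; python3 look.py w12.png;  python3 - <<'E'
from geo import *
z=np.load('w.npz');P=z['P'];c=z['col'].astype(int); Q=(P-O)@B*1000
m=(c[...,0]>150)&(c[...,1]>110)&(c[...,2]<170)&(c[...,0]-c[...,2]>35)&(abs(Q[...,0]-48)<40)&(abs(Q[...,1]-37)<45)&(abs(Q[...,2]-140)<15); q=Q[m]
print(cv2.minAreaRect(q[:,:2].astype(np.float32)),np.median(q[:,2]))
p,q=plan(bp(48,37,40),RB,n=3)
E
```

```text
t 23.4 TCP board mm [47.6 34.3 96.4] rot err [-0.002 -0.016 -0.008] open 0.0631 grip 45.4 F board [-0.1  0.3 -0.2] world [ 0.4758 -0.0511  0.1602]
23.4 [ 0.47576098 -0.05111008  0.16023716] [166.77372171  23.99481079 178.9622672 ] [-17.7 -26.8 -28.8  68.6  19.4 -16.1] 65.70646984690485 285.05487981161957 210.49767022353973
((47.68022918701172, 33.449222564697266), (63.648197174072266, 50.17194747924805), 89.08863830566406) 132.58666013779614
[[-0.01, 0.11, 1.88], [0.0, 0.1, 1.88], [0.01, 0.1, 1.88]] [[-0.001, -0.005, -0.003], [-0.001, -0.006, -0.002], [-0.0, -0.005, -0.003]]
```

Emit:
move_arm:
  offset:
    - [0,0.1,1.9]
    - [0,0.1,1.9]
    - [0,0.1,1.9]
    - [0,0,0]
    - [0,0,0]
  twist:
    - [-0.001,-0.005,-0.003]
    - [-0.001,-0.006,-0.002]
    - [0,-0.005,-0.003]
    - [0,0,0]
    - [0,0,0]
  grip: [0.68,0.68,0.68,0.68,0.68]

```text
time: 23.95
ee_pos: [0.4996, -0.0358, 0.11]
tcp_rot: [166.7, 24.8, 179.2]
wrist_force: [0.2, -0.7, -0.9]
opening: 0.0633
grasp_force: 45.2
```

```bash
python3 st.py
```

```text
t 23.95 TCP board mm [47.8 36.8 38.7] rot err [ 0.001 -0.003 -0.001] open 0.0633 grip 45.2 F board [-0.2 -0.9 -0.8] world [ 0.4996 -0.0358  0.11  ]
```

Emit:
move_arm:
  offset:
    - [0,0,1.2]
    - [0,0,1.2]
    - [0,0,0.6]
    - [0,0,0]
    - [0,0,0]
  twist:
    - [0,0,0]
    - [0,0,0]
    - [0,0,0]
    - [0,0,0]
    - [0,0,0]
  grip: [0.68,0.68,0.68,0.68,0.68]

```text
time: 24.45
ee_pos: [0.5114, -0.0287, 0.0832]
tcp_rot: [166.7, 24.9, 179.2]
wrist_force: [-0.1, 0.3, -1.8]
opening: 0.0629
grasp_force: 45.3
```

```bash
python3 st.py
```

```text
t 24.45 TCP board mm [47.1 37.1  8.7] rot err [ 0.001 -0.002 -0.   ] open 0.0629 grip 45.3 F board [-0.9 -0.1 -1.6] world [ 0.5114 -0.0287  0.0832]
```

Emit:
move_arm:
  offset:
    - [-0.05,0,0.3]
    - [0,0,0]
    - [0,0,0]
    - [0,0,0]
    - [0,0,0]
  twist:
    - [0,0,0]
    - [0,0,0]
    - [0,0,0]
    - [0,0,0]
    - [0,0,0]
  grip: [0.68,0.68,1,1,1]

```text
time: 24.95
ee_pos: [0.5133, -0.0282, 0.0812]
tcp_rot: [166.7, 24.9, 179.2]
wrist_force: [-0.4, -0.0, -0.4]
opening: 0.0853
grasp_force: 0.0
```

Emit:
move_arm:
  offset:
    - [0,0,0]
    - [0,0,0]
    - [0,0,-1]
    - [0,0,-3]
    - [0,0,-4]
  twist:
    - [0,0,0]
    - [0,0,0]
    - [0,0,0]
    - [0,0,0]
    - [0,0,0]
  grip: [1,1,1,1,1]

```text
time: 25.45
ee_pos: [0.4787, -0.0458, 0.1512]
tcp_rot: [166.7, 24.7, 179.2]
wrist_force: [0.5, -0.1, 0.3]
opening: 0.0854
grasp_force: 0.0
```

```bash
python3 look.py w13.png; python3 st.py; python3 blk.py
python3 - <<'E'
from geo import *
p,q=plan(bp(-30.5,33,65),RB,step=45); plan(bp(-30.5,33,0),RB,step=25,p0=p,r0=q)
E
```

```text
25.45 [ 0.47872806 -0.04577506  0.15117705] [166.65151633  24.73204865 179.22858702] [-17.1 -27.3 -30.4  66.7  19.6 -15.7] 65.70646984690485 285.05487981161957 210.49767022353973
t 25.5 TCP board mm [50.4 37.6 92.9] rot err [-0.001  0.004  0.002] open 0.0855 grip 0.0 F board [4.  0.2 6.3] world [ 0.4795 -0.0472  0.1591]
top centre 25.1 31.9 sides 49.9 63.7 ang 0.2 z 39.7
plug: y [22.5 31.8 41.2] x [-52.5 -14.2] ztop 30.7
[[4.05, -0.22, 1.38], [4.05, -0.23, 1.39]] [[-0.0, 0.002, 0.001], [-0.001, 0.002, 0.001]]
[[-0.0, 0.0, 2.17], [-0.0, 0.0, 2.17], [-0.0, 0.0, 2.16]] [[0.0, -0.0, -0.0], [0.0, -0.0, -0.0], [0.0, -0.0, -0.0]]
```

Emit:
move_arm:
  offset:
    - [3.9,-0.2,1]
    - [3.9,-0.2,1]
    - [0,0,0]
    - [0,0,2]
    - [0,0,2]
  twist:
    - [0,0,0]
    - [0,0,0]
    - [0,0,0]
    - [0,0,0]
    - [0,0,0]
  grip: [0.5,0.5,0.5,0.5,0.5]

```text
time: 26.0
ee_pos: [0.4356, -0.036, 0.0663]
tcp_rot: [166.8, 25.1, 179.2]
wrist_force: [0.8, 0.3, 0.8]
opening: 0.0428
grasp_force: 0.0
```

Emit:
move_arm:
  offset:
    - [0,0,1.5]
    - [0,0,1]
    - [0,0,0]
    - [0,0,0]
  twist:
    - [0,0,0]
    - [0,0,0]
    - [0,0,0]
    - [0,0,0]
  grip: [0.5,0.5,0.5,0.5]

```text
time: 26.4
ee_pos: [0.445, -0.03, 0.0435]
tcp_rot: [166.7, 24.9, 179.2]
wrist_force: [0.3, -0.5, 0.9]
opening: 0.0428
grasp_force: 0.0
```

```bash
python3 st.py
```

```text
t 26.4 TCP board mm [-29.8  33.2   1.4] rot err [ 0.001 -0.001 -0.   ] open 0.0428 grip 0.0 F board [ 0.7 -0.3  0.8] world [ 0.445  -0.03    0.0435]
```

Emit:
move_arm:
  offset:
    - [0.05,0,0.15]
    - [0,0,0]
    - [0,0,0]
    - [0,0,0]
    - [0,0,0]
  twist:
    - [0,0,0]
    - [0,0,0]
    - [0,0,0]
    - [0,0,0]
    - [0,0,0]
  grip: [0.5,0.3,0.1,0.1,0.1]
  force: 50

```text
time: 26.9
ee_pos: [0.4451, -0.0297, 0.0416]
tcp_rot: [166.7, 24.9, 179.2]
wrist_force: [-1.3, 0.3, 2.5]
opening: 0.0102
grasp_force: 48.7
```

Emit:
move_arm:
  offset:
    - [0,0,0]
    - [0,0,0]
    - [0,0,0]
  twist:
    - [0,0,0]
    - [0,0,0]
    - [0,0,0]
  grip: [0.1,0.1,0.1]

```text
time: 27.2
ee_pos: [0.4451, -0.0297, 0.0415]
tcp_rot: [166.7, 24.9, 179.2]
wrist_force: [-1.4, -1.2, 3.3]
opening: 0.01
grasp_force: 48.8
```

```bash
python3 st.py
```

```text
t 27.2 TCP board mm [-30.6  33.1  -0.5] rot err [ 0.001 -0.001 -0.   ] open 0.01 grip 48.8 F board [ 0.1 -0.3  3.8] world [ 0.4451 -0.0297  0.0415]
```

Emit:
move_arm:
  offset:
    - [0.1,0,0]
    - [0.05,0,0]
    - [0,0,0]
  twist:
    - [0,0,0]
    - [0,0,0]
    - [0,0,0]
  grip: [0.1,0.1,0.1]

```text
time: 27.5
ee_pos: [0.4441, -0.0297, 0.0411]
tcp_rot: [166.7, 25.0, 179.2]
wrist_force: [3.0, 0.3, 3.2]
opening: 0.0101
grasp_force: 48.7
```

```bash
python3 st.py
```

```text
t 27.5 TCP board mm [-31.7  33.1  -0.4] rot err [ 0. -0. -0.] open 0.0101 grip 48.7 F board [4.  0.7 1.5] world [ 0.4441 -0.0297  0.0411]
```

Emit:
move_arm:
  offset:
    - [0.1,0,0]
    - [0.1,0,0]
    - [0,0,0]
  twist:
    - [0,0,0]
    - [0,0,0]
    - [0,0,0]
  grip: [0.1,0.1,0.1]

```text
time: 27.8
ee_pos: [0.4429, -0.0297, 0.0408]
tcp_rot: [166.7, 25.1, 179.2]
wrist_force: [8.7, -0.1, 3.4]
opening: 0.0099
grasp_force: 48.6
```

```bash
python3 st.py
```

```text
t 27.8 TCP board mm [-32.9  33.1  -0.2] rot err [0.    0.001 0.001] open 0.0099 grip 48.6 F board [ 9.3 -0.1 -0.6] world [ 0.4429 -0.0297  0.0408]
```

Emit:
move_arm:
  offset:
    - [0.1,0,0]
    - [0,0,0]
  twist:
    - [0,0,0]
    - [0,0,0]
  grip: [0.1,0.1]

```text
time: 28.0
ee_pos: [0.4424, -0.0297, 0.0406]
tcp_rot: [166.7, 25.1, 179.2]
wrist_force: [11.9, -0.5, 1.2]
opening: 0.0103
grasp_force: 48.6
```

```bash
python3 st.py
```

```text
t 28.0 TCP board mm [-33.5  33.1  -0.1] rot err [0.    0.002 0.001] open 0.0103 grip 48.6 F board [11.4 -1.2 -3.7] world [ 0.4424 -0.0297  0.0406]
```

Emit:
move_arm:
  offset:
    - [0,0,0]
    - [0,0,0]
    - [0,0,0]
    - [0,0,0]
    - [0,0,0]
  twist:
    - [0,0,0]
    - [0,0,0]
    - [0,0,0]
    - [0,0,0]
    - [0,0,0]
  grip: [0.1,0.1,0.1,0.1,0.1]

```text
time: 28.5
ee_pos: [0.4424, -0.0297, 0.0407]
tcp_rot: [166.7, 25.1, 179.2]
wrist_force: [11.6, -0.5, 2.9]
opening: 0.0101
grasp_force: 48.6
```

```bash
python3 st.py
```

```text
t 28.5 TCP board mm [-33.4  33.1  -0.1] rot err [0.    0.002 0.001] open 0.0101 grip 48.6 F board [11.7 -0.9 -2.1] world [ 0.4424 -0.0297  0.0407]
```

The pull holds at 11.5 N with only 2.9 mm of give, so block B's plug is tight. I hold a moment longer, ease back, release and go over the block.

Emit:
move_arm:
  offset:
    - [0,0,0]
    - [0,0,0]
    - [-0.15,0,0]
    - [-0.15,0,0]
    - [-0.15,0,0]
  twist:
    - [0,0,0]
    - [0,0,0]
    - [0,0,0]
    - [0,0,0]
    - [0,0,0]
  grip: [0.1,0.1,0.1,0.1,0.1]

```text
time: 29.0
ee_pos: [0.4449, -0.0296, 0.0413]
tcp_rot: [166.7, 24.9, 179.2]
wrist_force: [-0.9, -1.7, 5.8]
opening: 0.0101
grasp_force: 49.4
```

Emit:
move_arm:
  offset:
    - [0,0,0]
    - [0,0,0]
    - [0,0,-2]
    - [0,0,-3]
    - [0,0,-3.5]
  twist:
    - [0,0,0]
    - [0,0,0]
    - [0,0,0]
    - [0,0,0]
    - [0,0,0]
  grip: [0.5,0.5,0.5,0.5,0.6]

```text
time: 29.5
ee_pos: [0.4083, -0.0481, 0.1154]
tcp_rot: [166.6, 24.7, 179.2]
wrist_force: [0.7, -1.0, 0.2]
opening: 0.0511
grasp_force: 0.0
```

Emit:
move_arm:
  offset:
    - [-2.8,0,0]
    - [-2.8,0,0]
    - [0,0,0]
    - [0,0,0]
  twist:
    - [0,0,0]
    - [0,0,0]
    - [0,0,0]
    - [0,0,0]
  grip: [1,1,1,1]

```text
time: 29.9
ee_pos: [0.46, -0.049, 0.1387]
tcp_rot: [166.7, 24.7, 179.2]
wrist_force: [0.5, 0.3, -0.5]
opening: 0.0853
grasp_force: 0.0
```

```bash
python3 look.py w14.png; python3 st.py; python3 blk.py
python3 - <<'E'
from geo import *
p,q=bp(26,33,115),RB
t,r=slot(TRAY,26,0,.13); print(t); p,q=plan(t,r,p0=p,r0=q,step=42)
E
```

```text
29.9 [ 0.45998104 -0.04902228  0.13872021] [166.65526018  24.74092796 179.20696131] [-18.4 -29.8 -33.2  66.8  20.1 -17.1] 65.70646984690485 285.05487981161957 210.49767022353973
t 29.95 TCP board mm [23.8 33.2 83.4] rot err [ 0.001 -0.004 -0.001] open 0.0857 grip 0.0 F board [-0.8 -0.1  0.7] world [ 0.4596 -0.049   0.1385]
top centre 24.8 32.1 sides 49.2 63.9 ang 0.1 z 39.6
plug: y [22.1 32.  40.7] x [-52.2 -14.2] ztop 30.6
[0.47064869 0.26913321 0.13      ]
[[-0.0, 3.84, 1.44], [-0.05, 3.89, 1.32], [-0.08, 3.92, 1.2], [-0.11, 3.96, 1.09], [-0.14, 3.99, 0.96]] [[0.029, 0.054, 0.008], [0.029, 0.054, 0.008], [0.029, 0.054, 0.008], [0.029, 0.054, 0.008], [0.029, 0.054, 0.008]]
[[-0.15, 4.01, 0.84], [-0.16, 4.04, 0.71], [-0.16, 4.05, 0.59]] [[0.029, 0.054, 0.009], [0.029, 0.054, 0.008], [0.028, 0.055, 0.008]]
```

Emit:
move_arm:
  offset:
    - [-0.1,0,2.5]
    - [0,0,2.5]
    - [0,0,2]
    - [0,0,1.1]
    - [0,0,0]
  twist:
    - [0,0,0]
    - [0,0,0]
    - [0,0,0]
    - [0,0,0]
    - [0,0,0]
  grip: [1,1,1,1,1]

```text
time: 30.45
ee_pos: [0.4937, -0.0307, 0.0668]
tcp_rot: [166.7, 24.7, 179.2]
wrist_force: [0.1, 0.3, 0.4]
opening: 0.0853
grasp_force: 0.0
```

Emit:
move_arm:
  offset:
    - [0,0,0]
    - [0,0,0]
    - [0,0,0]
    - [0,0,0]
    - [0,0,0]
  twist:
    - [0,0,0]
    - [0,0,0]
    - [0,0,0]
    - [0,0,0]
    - [0,0,0]
  grip: [0.68,0.68,0.68,0.68,0.68]
  force: 40

```text
time: 30.95
ee_pos: [0.4952, -0.0313, 0.07]
tcp_rot: [166.7, 25.0, 179.2]
wrist_force: [-5.6, 0.5, 6.0]
opening: 0.0632
grasp_force: 45.3
```

Emit:
move_arm:
  offset:
    - [0,0,-1.2]
    - [0,0,-2.5]
    - [0,0,-3.5]
    - [0,0,-4]
    - [0,0,0]
  twist:
    - [0,0,0]
    - [0,0,0]
    - [0,0,0]
    - [0,0,0]
    - [0,0,0]
  grip: [0.68,0.68,0.68,0.68,0.68]

```text
time: 31.45
ee_pos: [0.4492, -0.0579, 0.1734]
tcp_rot: [166.9, 25.3, 179.2]
wrist_force: [0.7, -0.1, -1.3]
opening: 0.0632
grasp_force: 47.7
```

```bash
python3 st.py
```

```text
t 31.45 TCP board mm [ 29.2  32.7 120.5] rot err [-0.003  0.005  0.001] open 0.0632 grip 47.7 F board [ 0.1 -0.4 -1.4] world [ 0.4492 -0.0579  0.1734]
```

Emit:
move_arm:
  offset:
    - [0,3.85,1.45]
    - [-0.05,3.9,1.3]
    - [-0.1,3.9,1.2]
    - [-0.1,3.95,1.1]
    - [-0.15,4.0,0.95]
  twist:
    - [0.029,0.054,0.008]
    - [0.029,0.054,0.008]
    - [0.029,0.054,0.008]
    - [0.029,0.054,0.008]
    - [0.029,0.054,0.008]
  grip: [0.68,0.68,0.68,0.68,0.68]

```text
time: 31.95
ee_pos: [0.4624, 0.1487, 0.1448]
tcp_rot: [175.2, 9.2, 179.4]
wrist_force: [1.8, -1.0, -1.3]
opening: 0.0629
grasp_force: 47.5
```

Emit:
move_arm:
  offset:
    - [-0.15,4.0,0.85]
    - [-0.15,4.05,0.7]
    - [-0.15,4.05,0.6]
    - [0,0,0]
    - [0,0,0]
  twist:
    - [0.029,0.054,0.008]
    - [0.029,0.054,0.008]
    - [0.029,0.054,0.008]
    - [0,0,0]
    - [0,0,0]
  grip: [0.68,0.68,0.68,0.68,0.68]

```text
time: 32.45
ee_pos: [0.4703, 0.2697, 0.1288]
tcp_rot: [-179.9, -0.2, 178.5]
wrist_force: [-1.3, -1.0, -1.2]
opening: 0.0636
grasp_force: 47.4
```

```bash
python3 look.py w15.png
python3 - <<'E'
from geo import *
o=bot.get_obs(); print(o['ee_pos'],o['tcp_rot'],o['opening'],o['grasp_force'])
t,r=slot(TRAY,26,0,.050); p,q=plan(t,r,step=40); t[2]=.011; plan(t,r,p0=p,r0=q,step=20)
print(np.median(np.load('w.npz')['P'][270:330,250:310,2]))
E
```

```text
32.45 [0.47026551 0.26971229 0.12878987] [-179.85411025   -0.21955897  178.5104482 ] [29.8  3.3 -2.6 84.3 -0.  31.3] 65.70646984690485 285.05487981161957 210.49767022353973
[0.47039709 0.2689133  0.12997243] [-1.79918196e+02 -1.11792337e-01  1.78436961e+02] 0.06329287032325281 47.45074510574341
[[-0.02, 0.02, 4.0], [-0.02, 0.01, 4.0]] [[-0.001, -0.001, 0.001], [-0.0, -0.001, 0.001]]
[[0.0, 0.0, 1.95], [0.0, 0.0, 1.95]] [[-0.0, 0.0, 0.0], [-0.0, 0.0, 0.0]]
0.16405524486219353
```

Emit:
move_arm:
  offset:
    - [0,0,3.5]
    - [0,0,3.5]
    - [0,0,2.5]
    - [0,0,1.2]
    - [0,0,0.5]
  twist:
    - [0,0,0]
    - [0,0,0]
    - [0,0,0]
    - [0,0,0]
    - [0,0,0]
  grip: [0.68,0.68,0.68,0.68,0.68]

```text
time: 33.0
ee_pos: [0.4703, 0.2679, 0.0188]
tcp_rot: [-180.0, -0.0, 178.3]
wrist_force: [-0.5, -0.5, -0.9]
opening: 0.0631
grasp_force: 47.5
```

Emit:
move_arm:
  offset:
    - [0,0,0.3]
    - [0,0,0.1]
    - [0,0,0]
  twist:
    - [0,0,0]
    - [0,0,0]
    - [0,0,0]
  grip: [0.68,0.68,0.68]

```text
time: 33.3
ee_pos: [0.471, 0.2693, 0.0157]
tcp_rot: [180.0, 0.0, 178.4]
wrist_force: [0.5, -0.9, -1.7]
opening: 0.0634
grasp_force: 47.5
```

```bash
python3 st.py
```

```text
t 33.3 TCP board mm [ -21.9  316.9 -100.8] rot err [-0.231 -0.433 -0.064] open 0.0634 grip 47.5 F board [-0.3 -1.3 -1.5] world [0.471  0.2693 0.0157]
```

Lower 3 mm more, release, withdraw, and check both bins.

Emit:
move_arm:
  offset:
    - [0,0,0.25]
    - [0,0,0]
    - [0,0,0]
    - [0,0,0]
    - [0,0,0]
  twist:
    - [0,0,0]
    - [0,0,0]
    - [0,0,0]
    - [0,0,0]
    - [0,0,0]
  grip: [0.68,0.68,0.95,0.95,0.95]

```text
time: 33.8
ee_pos: [0.4706, 0.2692, 0.0123]
tcp_rot: [-180.0, -0.0, 178.4]
wrist_force: [0.2, 0.6, -0.0]
opening: 0.0813
grasp_force: 0.0
```

Emit:
move_arm:
  offset:
    - [0,0,0]
    - [0,0,-2]
    - [0,0,-4]
    - [0,0,-5]
    - [0,0,-5]
  twist:
    - [0,0,0]
    - [0,0,0]
    - [0,0,0]
    - [0,0,0]
    - [0,0,0]
  grip: [1,1,1,1,1]

```text
time: 34.3
ee_pos: [0.4702, 0.2689, 0.1737]
tcp_rot: [-180.0, -0.1, 178.4]
wrist_force: [1.9, 0.6, -0.6]
opening: 0.0851
grasp_force: 0.0
```

Emit:
move_arm:
  offset:
    - [0,0,-4]
    - [0,0,0]
    - [0,0,0]
  twist:
    - [0,0,0]
    - [0,0,0]
    - [0,0,0]
  grip: [1,1,1]

```text
time: 34.6
ee_pos: [0.4711, 0.2694, 0.2129]
tcp_rot: [180.0, 0.0, 178.4]
wrist_force: [-0.1, -0.1, -0.4]
opening: 0.0854
grasp_force: 0.0
```

```bash
python3 look.py w16.png
python3 - <<'E'
from geo import *
print(fitblock([.47,.269],z0=.006)); shot('scene','scene1.png'); o=bot.get_obs(); print(o['time'],o['ee_pos'])
E
```

```text
34.6 [0.47109684 0.26939624 0.21292202] [1.79973182e+02 2.77732204e-02 1.78408076e+02] [29.8  3.6  7.  93.3  0.  31.4] 65.70646984690485 285.05487981161957 210.49767022353973
(array([0.48877325, 0.25618152]), (64.72247314453125, 49.47433853149414), -1.37713623046875, 2949, np.float64(0.04557881696113747))
34.7 [0.47031456 0.26895308 0.21078173]
```

View pics/scene1.png

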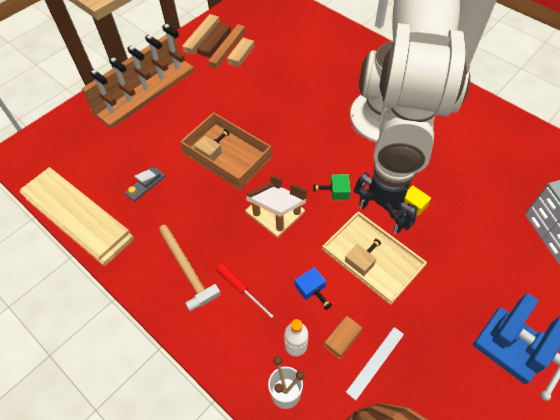

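The final scene shows block A in the deep box (210,142) and block B flat inside the tray (362,258, top at 45.6 mm). Everything else is where it was, so I hand in.

```bash
python3 -c "
from workcell import bot
print(bot.job_done())"
```

```text
the job is handed in; nothing more can be done
None
```

I checked both waiting blocks left to right and handed the job in: the left plug was loose (drawn out about 9 mm at about 3 N), so that block is in the deep box; the right plug held about 11.5 N for over half a second, so that block lies flat in the tray, where it has shifted about 2 cm since I set it down.

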